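# Unpile the battery packs and put each on its charger

### The arm

A 7-joint arm with a two-finger parallel gripper is mounted at the origin on a cart in front of the work surface, level with it; the furniture and walls round the work are solid. World frame = base frame: x ahead of the robot, y to its left, z up, the work surface at z = 0. Lengths are in m, angles in rad, forces in N, time in s.
With the tool pointing down it reaches from about 0.4 to 0.85 m from the base axis. Payload 4.5 kg.
Tool frame: the origin (TCP) lies midway between the tips of the shut fingers; the grasp point (between the pads) lies 19 mm behind it; z points along the fingers, y is the direction in which the jaws open and shut (so a half turn about z gives the same grasp; the last joint's range is limited). The gripper opens to 88 mm and grips with 3 to 60 N. Pads are 18 mm wide; open, the fingers measure 123 mm over their backs; the gripper's body (75 mm by 187 mm) begins 45 mm behind the grasp point.
Start: joints at [1.374, 0.689, -0.195, 1.565, 0.157, 0.902, -0.215], TCP at [0.143, -0.608, 0.239] pointing down, gripper open.
Joint ranges: [-3.01, 3.01], [-0.46, 2.08], [-1.47, 1.51], [0.13, 2.56], [-1, 4.14], [0.04, 2.09], [-2.66, 2.66]. Speed limits (rad/s): [2.57, 2.57, 3.14, 3.14, 3.14, 3.14, 3.14].

### API

Orientations are given as a unit quaternion [x, y, z, w].
In Python, from plant import r gives the robot as it stands. The module is installed in compiled form; this text tells all that it offers.
- The arm moves only by the tool carry_out, never from a script. Its argument "commands" is a list of rows, each a list of 6 numbers: the shift along the tool's x, y, z in m, then the turn, a rotation vector about the tool's x, y, z in degrees. In form: [[dx, dy, dz, wx, wy, wz], ...]. A call has 1 to 12 rows; each row is the pose to reach, as a shift and turn from the pose commanded when the call began, along the tool's axes at that moment; what a row does not reach only later rows make up. A row lasts 1/10 s, in which the tool goes at most 50 mm and 8.59 degrees, less where a joint would pass 70% of its speed; a pose out of reach is approached as far as the arm can. A call with a gripper value outside its range is refused whole. "fingers" is the closure in counts, from 0 (fully open) to 255 (shut), set as the call begins (left out, the last holds). The fingers move at their own pace and stop on an object; "grip_force" is the grip in N (left out, the last holds). Time passes only in rows, so rows that repeat a pose let the fingers close. It gives the time, the measured TCP pose, the force and the opening at its end, in the units of the state.
- r.get_state(): the state, without advancing time (a new reading comes with each control period).
- r.snapshot(name): name is "side" or "top"; returns a dict with "img" (420x560x3 uint8, blue, green, red), "intrinsics" (3x3 intrinsics, pixels), "k1" (the pictures are not rectified: a ray, as slopes to the right and down, at radius r is drawn at 1 + k1 r^2 times it, then the intrinsics apply), "extrinsics" (4x4, takes a point from camera to world coordinates). Camera axes: x right, y down, z forward; pixel columns grow to the right and rows downward; lengths in m; the calibration is good to about 2 mm. A picture is of the moment at which its call begins. There is no depth.
- r.finish_job(): hands the job in, once; it reports no verdict.
Trained networks look in a picture, given as the dict that the camera call returned (one of the last four; its "shot" number tells which), for a name from the list of things; names that differ only in an ending like _2 or _b are one class to them, and where a whole thing is asked for, a point or a joint stands for the part that bears it (a point fixed in the world has none). Each returns a list of dicts, best first, with "p" (0 to 1); they miss things now and then, are a little off and sometimes report something else, mostly with a low value. They report only what shows in the picture. A call takes as long as a camera call.
- r.spot_in(picture, label): "xyz" ([x, y, z] in m, in world coordinates, good to about 4 mm: the middle of the surface that is visible of it).
- r.spot_point(picture, label): "xyz" ([x, y, z] in m, in world coordinates, good to about 4 mm: a listed point, or the origin of a listed thing).
The state is a dict: "clock": time; "q": joint angles; "qd": joint speeds; "joint_torque": joint torques, N m; "tool_pos": TCP position; "eef_rot": TCP orientation; "contact_force": force on the tool from outside, world axes, zero at the start; "moment": the same for the moment, N m; "opening": opening from 0.0 (shut) to 1.0 (fully open).
Only numpy, scipy, OpenCV 4.12 (cv2) and the standard library are available. Lean on these libraries where they do the work, as an engineer would, in place of code of your own. Each camera call takes 0.05 s, during which the arm holds its last target.

### The job

The battery packs of the cordless cleaning machines were left in a pile at the end of the shift. Take the pile apart from the top and set each of the four packs down, without dropping it, into its own charger, the one whose bay has its size, with the terminal end towards the contact block and the pack seated flat on the floor of the bay. Do not tip a pack over, and leave the dosing cup and the scrubbing brush where they are.

Things in the scene. Friction and masses are not known exactly. Their poses are not given: they have to be found in the camera images.
- pack_xl: Largest battery pack, at the bottom of the pile, on the table: loose, black, grey panel on its flat top, 130 long (x) x 62 wide (y) x 33 high mm, under 0.8 kg. Origin: centre of underside, z up, +x to the terminal end (two brass strips, both upright corners cut 14 mm at 45 deg; other end square). Grip across y at mid-length, fingertips 12+ mm above the underside (bay rim).
- pack_l: Second largest battery pack, second from the bottom: loose, black, grey panel on its flat top, 110 long (x) x 56 wide (y) x 31 high mm, under 0.8 kg. Origin: centre of underside, z up, +x to the terminal end (two brass strips, both upright corners cut 14 mm at 45 deg; other end square). Grip across y at mid-length, fingertips 12+ mm above the underside (bay rim).
- pack_m: Second smallest battery pack, third from the bottom: loose, black, grey panel on its flat top, 92 long (x) x 50 wide (y) x 30 high mm, under 0.8 kg. Origin: centre of underside, z up, +x to the terminal end (two brass strips, both upright corners cut 14 mm at 45 deg; other end square). Grip across y at mid-length, fingertips 12+ mm above the underside (bay rim).
- pack_s: Smallest battery pack, on top of the pile: loose, black, grey panel on its flat top, 76 long (x) x 44 wide (y) x 30 high mm, under 0.8 kg. Origin: centre of underside, z up, +x to the terminal end (two brass strips, both upright corners cut 14 mm at 45 deg; other end square). Grip across y at mid-length, fingertips 12+ mm above the underside (bay rim).
- charger_xl: Charger of pack_xl: grey, fixed, 172x88 mm. Open bay in that pack's outline, 135x67 mm at its floor (z 12 mm), flaring to 146x78 at its rim (z 21). Origin: on the table under the bay's middle; a seated pack has the same axes, origin 12 mm higher. +x to the contact block (36 mm high, from x 73 mm, brass springs); bay corners there are cut, so a reversed pack stays up.
- charger_l: Charger of pack_l: grey, fixed, 152x82 mm. Open bay in that pack's outline, 115x61 mm at its floor (z 12 mm), flaring to 126x72 at its rim (z 21). Origin: on the table under the bay's middle; a seated pack has the same axes, origin 12 mm higher. +x to the contact block (36 mm high, from x 63 mm, brass springs); bay corners there are cut, so a reversed pack stays up.
- charger_m: Charger of pack_m: grey, fixed, 134x76 mm. Open bay in that pack's outline, 97x55 mm at its floor (z 12 mm), flaring to 108x66 at its rim (z 21). Origin: on the table under the bay's middle; a seated pack has the same axes, origin 12 mm higher. +x to the contact block (36 mm high, from x 54 mm, brass springs); bay corners there are cut, so a reversed pack stays up.
- charger_s: Charger of pack_s: grey, fixed, 118x70 mm. Open bay in that pack's outline, 81x49 mm at its floor (z 12 mm), flaring to 92x60 at its rim (z 21). Origin: on the table under the bay's middle; a seated pack has the same axes, origin 12 mm higher. +x to the contact block (36 mm high, from x 46 mm, brass springs); bay corners there are cut, so a reversed pack stays up.
- dosing_cup: White plastic dosing cup, 65 mm across, 68 mm high, standing loose among the chargers; a bystander. Origin: centre of its underside.
- scrub_brush: Wooden scrubbing brush lying loose behind the chargers, 61 x 154 x 46 mm; a bystander. Origin: centre of its underside.

How it is judged:
At the end, for the whole second after the job is handed in: Each pack lies in the charger of its size, released and at rest: centre within 8 mm of the bay's centre seen from above, underside at most 3 mm above the bay's floor, level within 2 degrees, lined up with the bay within 5 degrees (terminal end at the contact block) (horizontal distance between pack_xl and charger_xl below 0.008 m and z of pack_xl in the frame of charger_xl below 0.015 m and angle between the x axis of pack_xl and the x axis of charger_xl, either way round below 0.09 rad and angle between each of pack_xl, pack_l, pack_m, pack_s's own z axis and vertical below 0.035 rad and linear speed of each of pack_xl, pack_l, pack_m, pack_s below 0.02 m/s and angular speed of each of pack_xl, pack_l, pack_m, pack_s below 0.2 rad/s and horizontal distance between pack_l and charger_l below 0.008 m and z of pack_l in the frame of charger_l below 0.015 m and angle between the x axis of pack_l and the x axis of charger_l, either way round below 0.09 rad and horizontal distance between pack_m and charger_m below 0.008 m and z of pack_m in the frame of charger_m below 0.015 m and angle between the x axis of pack_m and the x axis of charger_m, either way round below 0.09 rad and horizontal distance between pack_s and charger_s below 0.008 m and z of pack_s in the frame of charger_s below 0.015 m and angle between the x axis of pack_s and the x axis of charger_s, either way round below 0.09 rad); the robot touches nothing.
It fails at once if a pack is dropped (moves faster than 0.6 m/s while the fingers do not hold it, a fall of about 2 cm) ((linear speed of pack_xl above 0.6 m/s and contact force between the fingers and pack_xl below 0.5 N) or (linear speed of pack_l above 0.6 m/s and contact force between the fingers and pack_l below 0.5 N) or (linear speed of pack_m above 0.6 m/s and contact force between the fingers and pack_m below 0.5 N) or (linear speed of pack_s above 0.6 m/s and contact force between the fingers and pack_s below 0.5 N)).
It fails at once if a pack is tipped over (more than 45 degrees) (angle between any of pack_xl, pack_l, pack_m, pack_s's own z axis and vertical above 0.8 rad).
It fails at once if the dosing cup or the scrubbing brush is pushed away (30 mm) or the cup knocked over (distance of any of dosing_cup, scrub_brush from where it was at the start of the episode above 0.03 m or angle between dosing_cup's own z axis and vertical above 0.5 rad).
It also fails if it takes over 112 s, if anything falls off the work surface, if the arm or the gripper's body presses on something with over 40 N, if the wrist force passes 120 N, or if a joint passes its speed limit or range.

## Working session

There is one attempt and no reset: what is moved stays moved. The work goes in short steps, Python scripts to look and compute and a tool call to move; the robot and the scene stay as the last step left them, time stands still between calls to the robot, and variables do not carry over. Pictures are saved under pics/ and viewed, and the job is handed in when it is done.

Besides the shell and the picture viewer there is one more tool, called after "Emit:" as name([rows], argument=value, ...), one row to a line, values as JSON. carry_out: Moves the arm, as the interface text tells. Its arguments: {"type":"object","properties":{"commands":{"type":"array","items":{"type":"array","items":{"type":"number"}}},"fingers":{"type":"number"},"grip_force":{"type":"number"}},"required":["commands"]}

```bash
mkdir -p pics; cat > h.py <<'E'
import numpy as np, cv2
from plant import r
from scipy.spatial.transform import Rotation as R
E
python3 - <<'E'
from h import *
s=r.get_state(); print(s['clock'],s['tool_pos'],s['eef_rot'],s['opening'],s['contact_force'])
print(R.from_quat(s['eef_rot']).as_matrix().round(3))
for n in ['top','side']:
    p=r.snapshot(n); cv2.imwrite(f'pics/{n}0.png',p['img']); print(n,p['intrinsics'],p['k1'],p['extrinsics'],p.get('shot'))
    np.save(f'pics/{n}cal.npy',{k:p[k] for k in('intrinsics','k1','extrinsics')},allow_pickle=True)
    for l in ['pack_xl','pack_l','pack_m','pack_s','charger_xl','charger_l','charger_m','charger_s','dosing_cup','scrub_brush']:
        print(n,l,[(np.round(d['xyz'],3),round(d['p'],2)) for d in r.spot_point(p,l)[:3]])
E
```

```text
0.0 [ 0.14275869 -0.60779889  0.23791983] [ 9.93345277e-01  1.15170583e-01 -1.78665867e-04 -9.30433509e-04] 1.00079923752565 [-0.67868181 -0.1744982   0.5081017 ]
[[ 0.973  0.229 -0.001]
 [ 0.229 -0.973  0.002]
 [-0.    -0.002 -1.   ]]
top [[491.93852404   0.         284.52716786]
 [  0.         491.93852404 215.75810681]
 [  0.           0.           1.        ]] 0.025441652700828075 [[-0.01017884 -0.98518481  0.17119368  0.37290304]
 [-0.99982713  0.00736334 -0.01707322 -0.09226732]
 [ 0.01555972 -0.17133787 -0.98508945  1.33191288]
 [ 0.          0.          0.          1.        ]] 1
top pack_xl [(array([ 0.494, -0.314, -0.   ]), 0.88)]
top pack_l [(array([ 0.509, -0.324,  0.093]), 0.83), (array([ 0.5  , -0.318,  0.036]), 0.45), (array([ 0.503, -0.322,  0.068]), 0.45)]
top pack_m [(array([ 0.509, -0.324,  0.093]), 0.83), (array([ 0.5  , -0.318,  0.036]), 0.45), (array([ 0.503, -0.322,  0.068]), 0.45)]
top pack_s [(array([ 0.509, -0.324,  0.093]), 0.83), (array([ 0.5  , -0.318,  0.036]), 0.45), (array([ 0.503, -0.322,  0.068]), 0.45)]
top charger_xl [(array([ 0.486, -0.17 , -0.004
[... 1330 characters left out ...]
512, -0.326,  0.098]), 0.69), (array([ 0.501, -0.325,  0.034]), 0.66)]
side charger_xl [(array([ 0.489, -0.17 ,  0.001]), 0.76), (array([ 0.491, -0.322, -0.001]), 0.29)]
side charger_l [(array([ 0.519,  0.113, -0.002]), 0.77), (array([ 0.497, -0.033, -0.001]), 0.72), (array([ 0.504, -0.324,  0.032]), 0.69)]
side charger_m [(array([ 0.519,  0.113, -0.002]), 0.77), (array([ 0.497, -0.033, -0.001]), 0.72), (array([ 0.504, -0.324,  0.032]), 0.69)]
side charger_s [(array([ 0.519,  0.113, -0.002]), 0.77), (array([ 0.497, -0.033, -0.001]), 0.72), (array([ 0.504, -0.324,  0.032]), 0.69)]
side dosing_cup [(array([0.518, 0.247, 0.002]), 0.85)]
side scrub_brush [(array([ 0.715, -0.333,  0.002]), 0.97)]
```

View pics/top0.png

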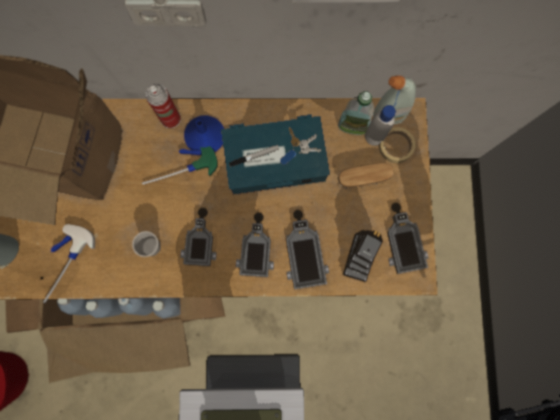

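View pics/side0.png

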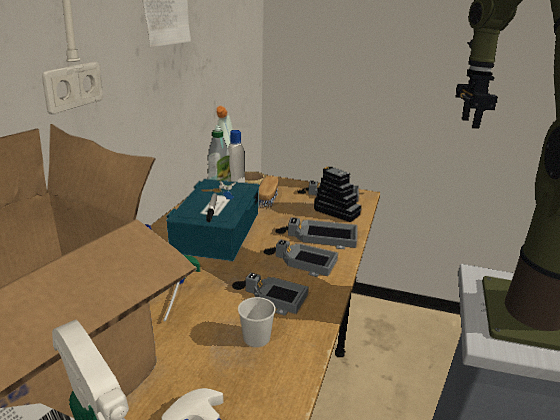

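```bash
python3 - <<'E'
import cv2
a=cv2.imread('pics/top0.png')
c=a[195:300,170:430]; c=cv2.convertScaleAbs(c,alpha=1.8,beta=20)
cv2.imwrite('pics/top0z.png',cv2.resize(c,None,fx=3,fy=3,interpolation=cv2.INTER_CUBIC))
c=a[220:285,335:430]; c=cv2.convertScaleAbs(c,alpha=2.2,beta=25)
cv2.imwrite('pics/top0zz.png',cv2.resize(c,None,fx=8,fy=8,interpolation=cv2.INTER_CUBIC))
a=cv2.imread('pics/side0.png')
c=a[160:320,230:390]
cv2.imwrite('pics/side0z.png',cv2.resize(cv2.convertScaleAbs(c,alpha=1.8,beta=20),None,fx=3.7,fy=3.7,interpolation=cv2.INTER_CUBIC))
E
```

```text
(no output)
```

View pics/top0z.png

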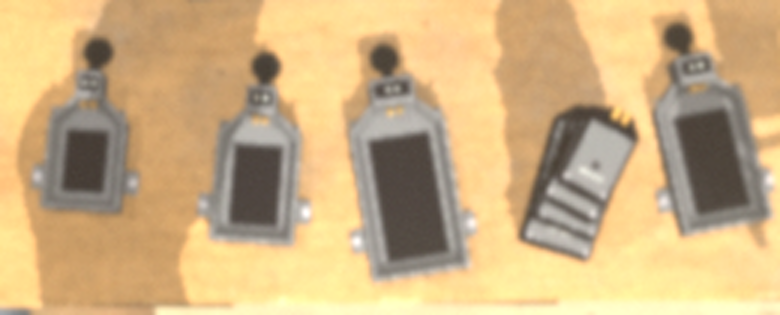

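View pics/top0zz.png

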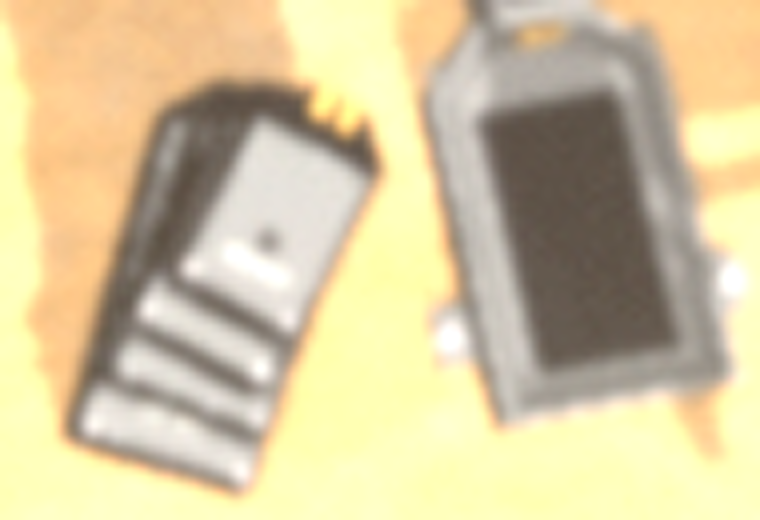

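View pics/side0z.png

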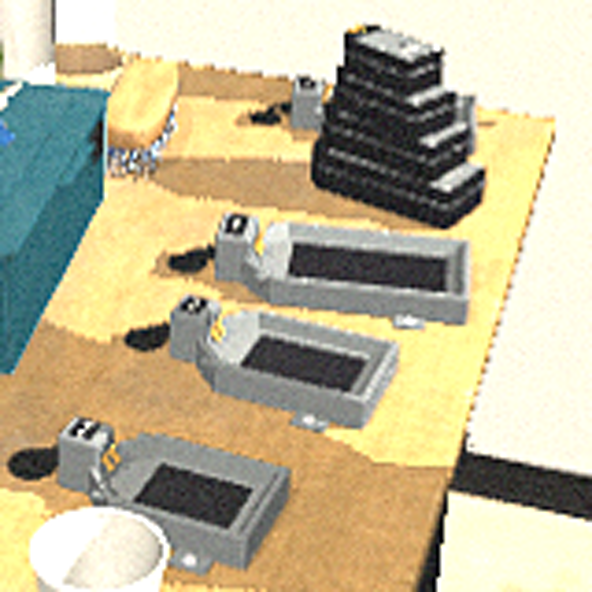

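```bash
cat >> h.py <<'E'
def cal(n): return np.load(f'pics/{n}cal.npy',allow_pickle=True).item()
CAL={n:cal(n) for n in('top','side')}
def proj(P,c):
    c=CAL[c] if isinstance(c,str) else c
    P=np.asarray(P,float); E=np.linalg.inv(c['extrinsics'])
    q=P@E[:3,:3].T+E[:3,3]; s=q[...,:2]/q[...,2:3]
    s=s*(1+c['k1']*(s**2).sum(-1,keepdims=True)); K=c['intrinsics']
    return np.stack([s[...,0]*K[0,0]+K[0,2],s[...,1]*K[1,1]+K[1,2]],-1)
def ortho(img,c,z,x0,x1,y0,y1,res=0.0005):
    # row: x descending, col: y descending
    xs=np.arange(x1,x0,-res); ys=np.arange(y1,y0,-res)
    Y,X=np.meshgrid(ys,xs); uv=proj(np.stack([X,Y,0*X+z],-1),c).astype(np.float32)
    return cv2.remap(img,uv[...,0],uv[...,1],cv2.INTER_CUBIC)
E
python3 - <<'E'
from h import *
a=cv2.imread('pics/top0.png')
C={'s':(.52,.115),'m':(.495,-.033),'xl':(.487,-.17),'l':(.518,-.44)}
out=[]
for k,(x,y) in C.items():
    o=ortho(a,'top',.021,x-.11,x+.13,y-.06,y+.06,.0006); out.append(cv2.convertScaleAbs(o,alpha=1.8,beta=20))
cv2.imwrite('pics/orth.png',np.hstack(out)); print(np.hstack(out).shape)
b=cv2.imread('pics/side0.png'); out=[]
for k,(x,y) in C.items():
    o=ortho(b,'side',.021,x-.11,x+.13,y-.06,y+.06,.0006); out.append(cv2.convertScaleAbs(o,alpha=1.8,beta=20))
cv2.imwrite('pics/orths.png',np.hstack(out))
E
```

```text
(400, 800, 3)
```

View pics/orth.png

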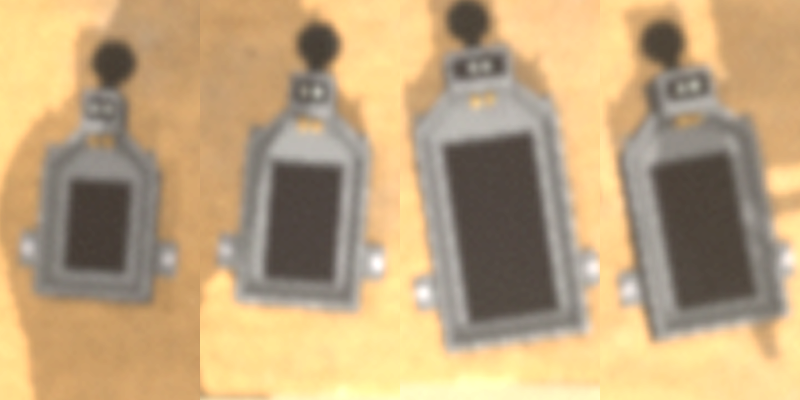

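View pics/orths.png

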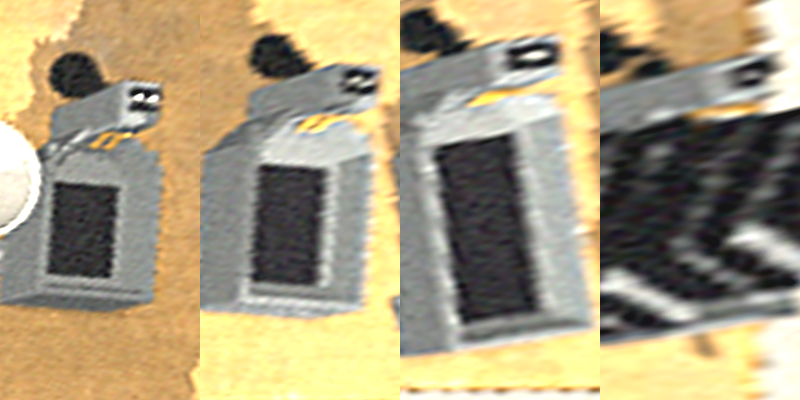

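```bash
cat >> h.py <<'E'
from scipy.optimize import minimize
SS=8
def prism(x,y,yaw,poly,z0,z1):
    c,s=np.cos(yaw),np.sin(yaw); p=np.asarray(poly)@np.array([[c,s],[-s,c]])+[x,y]
    return np.vstack([np.c_[p,np.full(len(p),z0)],np.c_[p,np.full(len(p),z1)]])
def packpoly(L,W,c=.014): return [(-L/2,-W/2),(L/2-c,-W/2),(L/2,-W/2+c),(L/2,W/2-c),(L/2-c,W/2),(-L/2,W/2)]
def rect(x0,x1,w): return [(x0,-w/2),(x1,-w/2),(x1,w/2),(x0,w/2)]
def cover(P,cam,roi,acc=None,val=1.0):
    u0,v0,u1,v1=roi; uv=(proj(P,cam)-[u0,v0]+.5)*SS-.5
    h=cv2.convexHull(uv.astype(np.float32))
    im=np.zeros(((v1-v0)*SS,(u1-u0)*SS),np.float32) if acc is None else acc
    cv2.fillConvexPoly(im,np.round(h*16).astype(np.int32),float(val),shift=4); return im
def down(im): return cv2.GaussianBlur(cv2.resize(im,None,fx=1/SS,fy=1/SS,interpolation=cv2.INTER_AREA),(0,0),.6)
CH={'xl':(.172,.088),'l':(.152,.082),'m':(.134,.076),'s':(.118,.070)}
PK={'xl':(.130,.062,.033),'l':(.110,.056,.031),'m':(.092,.050,.030),'s':(.076,.044,.030)}
def sat(img):
    f=img.astype(float); return (f.max(2)-f.min(2))/np.maximum(f.max(2),20)
E
cat > chf.py <<'E'
from h import *
C={'s':(.52,.115),'m':(.495,-.033),'xl':(.487,-.17),'l':(.518,-.44)}
res={}
for cam in('top','side'):
    img=cv2.imread(f'pics/{cam}0.png'); S=sat(img); 
    for k,(x0,y0) in C.items():
        if cam=='side' and k=='l': continue
        L,W=CH[k]; b=None
        uv=proj(prism(x0,y0,0,rect(-L/2-.03,L/2+.03,W+.06),0,.03),cam)
        roi=[int(v) for v in (*uv.min(0),*uv.max(0))]; u0,v0,u1,v1=roi
        s=S[v0:v1,u0:u1]; V=img.max(2)[v0:v1,u0:u1].astype(float)
        def model(p):
            x,y,t=p[:3]
            body=down(cover(prism(x,y,t,rect(-L/2,.01,W),0,.021),cam,roi))
            msk=down(cover(prism(x,y,t,rect(-L/2-.015,0.0,W+.02),0,.021),cam,roi))>.5
            # drop tabs: find by value bright
            return body,msk
        g=np.clip((S[v0:v1,u0:u1]-.18)/(.5-.18),0,1); g=1-g
        bright=cv2.dilate(((V>150)&(s<.25)).astype(np.uint8),np.ones((3,3)))>0
        if cam=='side': bright[:]=False
        def loss(p):
            body,msk=model(p); msk=msk&~bright; return ((body-g)[msk]**2).mean()+0
        best=None
        for t0 in (-.15,0,.15):
            m=minimize(loss,[x0,y0,t0],method='Nelder-Mead',options=dict(initial_simplex=np.array([[x0,y0,t0],[x0+.01,y0,t0],[x0,y0+.01,t0],[x0,y0,t0+.1]]),xatol=1e-4,fatol=1e-6))
            if best is None or m.fun<best.fun: best=m
        # dark pad
        def loss2(p):
            x,y,t,l,w=p; d=down(cover(prism(x,y,t,rect(-l/2,l/2,w),.012,.012),cam,roi))
            msk=down(cover(prism(x,y,t,rect(-l/2-.008,l/2+.008,w+.012),.012,.012),cam,roi))>.5
            hi,lo=(100,45) if cam=='top' else (130,50)
            gg=1-np.clip((V-lo)/(hi-lo),0,1); return ((d-gg)[msk]**2).mean()
        q0=np.r_[best.x,L-.058,W-.038]; sim=np.vstack([q0]+[q0+np.eye(5)[i]*[.008,.005,.1,.01,.01][i] for i in range(5)])
        m2=minimize(loss2,q0,method='Nelder-Mead',options=dict(initial_simplex=sim,xatol=1e-4,fatol=1e-6,maxiter=600))
        print(cam,k,best.x.round(4),round(best.fun,4),'pad',m2.x.round(4),round(m2.fun,4))
E
python3 chf.py
```

```text
top s [ 0.531   0.1174 -0.07  ] 0.0781 pad [ 0.5131  0.1167 -0.0918  0.0835  0.0713] 0.0629
top m [ 0.5082 -0.0362 -0.0731] 0.0551 pad [ 0.4885 -0.0335 -0.0524  0.0828  0.0449] 0.0345
top xl [ 0.4962 -0.1688  0.153 ] 0.0501 pad [ 0.4771 -0.1712  0.1447  0.1216  0.0566] 0.0213
top l [ 0.5251 -0.4425  0.2007] 0.0667 pad [ 0.5085 -0.451   0.1867  0.1063  0.0656] 0.0424
side s [ 0.5305  0.1149 -0.0631] 0.0516 pad [ 0.5052  0.1089 -0.0847  0.08    0.0791] 0.0924
side m [ 0.5086 -0.0401 -0.0745] 0.0307 pad [ 0.4898 -0.0393 -0.0344  0.0823  0.0458] 0.0633
side xl [ 0.4976 -0.1739  0.1446] 0.0285 pad [ 0.4772 -0.1796  0.1614  0.1235  0.055 ] 0.0199
```

```bash
cat > chf.py <<'E'
from h import *
C={'s':(.522,.115,-.07),'m':(.499,-.034,-.06),'xl':(.488,-.17,.15),'l':(.517,-.442,.19)}
RE={'xl':.078,'l':.068,'m':.059,'s':.051}
for cam in('top','side'):
    img=cv2.imread(f'pics/{cam}0.png'); S=sat(img)
    for k,p0 in C.items():
        if cam=='side' and k=='l': continue
        L,W=CH[k]; re=RE[k]
        uv=proj(prism(*p0,rect(-L/2-.03,L/2+.03,W+.06),0,.03),cam)
        roi=[int(v) for v in (*uv.min(0),*uv.max(0))]; u0,v0,u1,v1=roi
        s=S[v0:v1,u0:u1]; V=img.max(2)[v0:v1,u0:u1].astype(float)
        msk=down(cover(prism(*p0,rect(-re-.02,0.01,W+.03),0,.021),cam,roi))>.5
        if cam=='top':
          for sg in(-1,1): # tabs
            tp=np.array([[-re+.005,sg*(W/2+.001)],[-re+.03,sg*(W/2+.001)],[-re+.03,sg*(W/2+.02)],[-re+.005,sg*(W/2+.02)]])
            msk&=down(cover(prism(*p0,tp,0,.021),cam,roi))<.3
        else: msk&=~((s<.2)&(V>170))
        if cam=='side' and k=='s': msk[:,: -1]&=True
        core=down(cover(prism(*p0,rect(-re+.005,0,W-.012),.012,.021),cam,roi))>.9
        out=msk&(down(cover(prism(*p0,rect(-re-.007,0.02,W+.015),0,.021),cam,roi))<.05)
        a,b=np.median(s[core]),np.median(s[out]); g=np.clip((b-s)/(b-a),0,1)
        loss=lambda p:((down(cover(prism(*p,rect(-re,.03,W),0,.021),cam,roi))-g)[msk]**2).mean()
        d=np.diag([.006,.006,.08]); q=np.array(p0)
        for _ in range(2):
            m=minimize(loss,q,method='Nelder-Mead',options=dict(initial_simplex=np.vstack([q,q+d]),xatol=5e-5,fatol=1e-7)); q=m.x
        print(cam,k,m.x.round(4),round(m.fun,4),a.round(2),b.round(2))
        ov=img.copy()
        ov=cv2.resize(ov[v0:v1,u0:u1],None,fx=6,fy=6,interpolation=cv2.INTER_CUBIC)
        for z in(0,.021):
            P=prism(*m.x,rect(-re,.03,W),z,z)[:4]; cv2.polylines(ov,[np.round((proj(P,cam)-[u0,v0]+.5)*6).astype(int)],True,(0,0,255),1)
        cv2.imwrite(f'pics/ov_{cam}_{k}.png',cv2.resize(ov,(300,560)))
E
python3 chf.py
python3 - <<'E'
import cv2,numpy as np
cv2.imwrite('pics/ovall.png',np.hstack([cv2.resize(cv2.imread(f'pics/ov_{c}_{k}.png'),(200,400)) for c,k in [('top','s'),('top','m'),('top','xl'),('top','l')]]))
cv2.imwrite('pics/ovall2.png',np.hstack([cv2.resize(cv2.imread(f'pics/ov_{c}_{k}.png'),(260,400)) for c,k in [('side','s'),('side','m'),('side','xl')]]))
E
```

```text
top s [ 0.5231  0.1176 -0.0843] 0.0467 0.15 0.54
top m [ 0.5003 -0.0354 -0.0871] 0.0404 0.15 0.52
top xl [ 0.4878 -0.1701  0.1477] 0.0395 0.23 0.5
top l [ 0.5174 -0.4435  0.1878] 0.0485 0.22 0.49
side s [ 0.5226  0.1164 -0.0533] 0.0528 0.07 0.57
side m [ 0.5007 -0.0386 -0.0831] 0.0339 0.06 0.55
side xl [ 0.4894 -0.1739  0.1421] 0.0356 0.07 0.54
```

View pics/ovall.png

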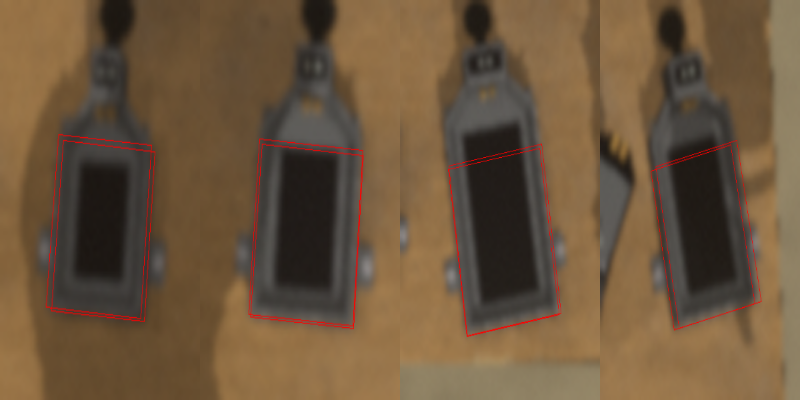

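View pics/ovall2.png

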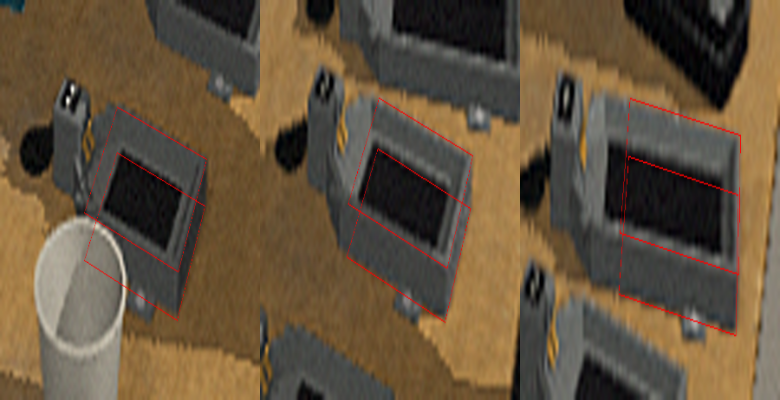

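```bash
cat > pile.py <<'E'
from h import *
import sys
def fit(imgs,names,z0,init,ins=None,verbose=True,tag='p'):
    """names bottom->top ; init (n,3)"""
    D=[]
    zz=[z0]
    for k in names: zz.append(zz[-1]+PK[k][2])
    ctr=np.mean(init,0)
    for cam,img in imgs.items():
        uv=proj(prism(ctr[0],ctr[1],ctr[2],rect(-.085,.085,.11),z0,zz[-1]+.005),cam)
        roi=[int(v) for v in (*uv.min(0),*uv.max(0))]; u0,v0,u1,v1=roi
        S=sat(img)[v0:v1,u0:u1]; V=img.astype(float).mean(2)[v0:v1,u0:u1]
        msk=np.ones_like(S,bool)
        if z0==0:
            if cam=='top': # mask charger l
                msk&=down(cover(prism(.517,-.445,.188,rect(-.075,.12,.105),0,.03),cam,roi))<.01
            else:
                b=down(cover(prism(.517,-.445,.188,rect(-.075,.12,.105),0,.036),cam,roi))>.01
                msk&=~b
        inside=msk&(S<.2)
        D.append((cam,roi,S,V,msk))
    lo={'top':.2,'side':.15}; hi={'top':.48,'side':.5}
    def render(p,cam,roi):
        q=p[:3*len(names)].reshape(-1,3); a,b,c=p[-3:]*.001
        sil=np.zeros(((roi[3]-roi[1])*SS,(roi[2]-roi[0])*SS),np.float32); pan=sil.copy()
        for i,k in enumerate(names):
            L,W,H=PK[k]; P=prism(q[i,0],q[i,1],q[i,2],packpoly(L,W),zz[i],zz[i+1])
            cover(P,cam,roi,sil,1); cover(P,cam,roi,pan,0)
            pl=rect(-L/2+a,L/2-b,W-2*c); cover(prism(q[i,0],q[i,1],q[i,2],pl,zz[i+1],zz[i+1]),cam,roi,pan,1)
        return down(sil),down(pan)
    def loss(p):
        t=0
        for cam,roi,S,V,msk in D:
            sil,pan=render(p,cam,roi)
            g=1-np.clip((S-lo[cam])/(hi[cam]-lo[cam]),0,1)
            B=np.clip((V-PL[cam][0])/(PL[cam][1]-PL[cam][0]),0,1)
            m2=msk&(sil>.95)
            t+=(((sil-g)**2)[msk]).sum()+.7*((pan-B)**2)[m2].sum()
        return t
    p=np.r_[np.ravel(init),ins if ins is not None else [4,12,4]]
    for st in (1,.5,.3):
        d=np.diag(np.r_[np.tile([.006,.006,.08],len(names)),[2,2,2]]*st)
        m=minimize(loss,p,method='Powell' if st==1 else 'Nelder-Mead',options=dict(maxiter=6 if st==1 else 900,xtol=1e-3) if st==1 else dict(initial_simplex=np.vstack([p,p+d]),xatol=1e-4,fatol=1e-3,maxiter=900)); p=m.x
    if verbose:
        for cam,roi,S,V,msk in D:
            u0,v0,u1,v1=roi; f=6
            ov=cv2.resize(cv2.convertScaleAbs(imgs[cam][v0:v1,u0:u1],alpha=2,beta=20),None,fx=f,fy=f,interpolation=cv2.INTER_CUBIC)
            for i,k in enumerate(names):
                L,W,H=PK[k]; P=prism(*p[3*i:3*i+3],packpoly(L,W),zz[i],zz[i+1])
                uv=np.round((proj(P,cam)-[u0,v0]+.5)*f).astype(int); cv2.polylines(ov,[uv[:6],uv[6:]],True,[(0,0,255),(0,255,0),(255,0,0),(255,0,255)][i],1)
            cv2.imwrite(f'pics/{tag}_{cam}.png',ov)
    return p,m.fun
PL={'top':(25,85),'side':(30,110)}
if __name__=='__main__':
    imgs={c:cv2.imread(f'pics/{c}0.png') for c in('top','side')}
    init=[(.493,-.316,-.35),(.502,-.321,-.35),(.504,-.321,-.35),(.511,-.326,-.4)]
    p,f=fit(imgs,['xl','l','m','s'],0,init); print(p[:12].reshape(-1,3).round(4),p[12:].round(1),f)
E
time python3 pile.py; python3 -c "
import cv2
for c in('top','side'):
    a=cv2.imread(f'pics/p_{c}.png'); s=min(1,580/max(a.shape)); cv2.imwrite(f'pics/p_{c}.png',cv2.resize(a,None,fx=s,fy=s))"
```

```text
[[ 0.4959 -0.3219 -0.3527]
 [ 0.5    -0.3231 -0.4176]
 [ 0.4727 -0.4922 -0.3544]
 [ 0.508  -0.3224 -0.3914]] [ 0.5 16.1  2.5] 1564.9618658683855
real	0m31.445s
user	0m31.200s
sys	0m0.183s
```

View pics/p_top.png

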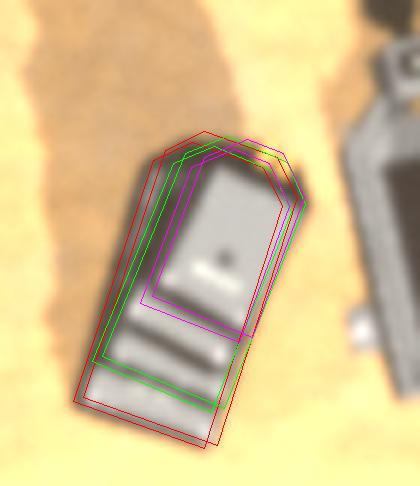

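View pics/p_side.png

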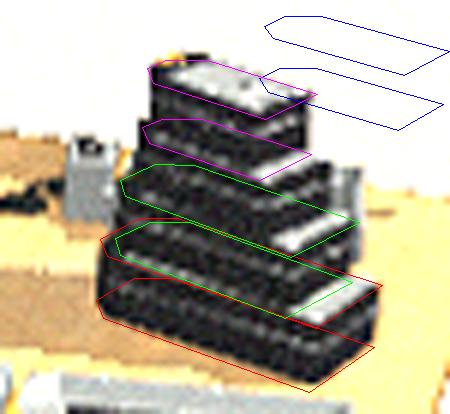

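```bash
python3 - <<'E'
s=open('pile.py').read()
s=s.replace("""            t+=(((sil-g)**2)[msk]).sum()+.7*((pan-B)**2)[m2].sum()""","""            if cam=='top': t+=(((sil-g)**2)[msk]).sum()+.7*((pan-B)**2)[m2].sum()
            else: t+=(((sil-pan-(1-B))**2)[msk]).sum()
        t+=1e5*((p[:-3].reshape(-1,3)-init)[:,:2]**2).sum()+100*((p[-3:]-[4,12,4])/4).dot((p[-3:]-[4,12,4])/4)*.05""")
s=s.replace("method='Powell' if st==1 else 'Nelder-Mead'","method='Nelder-Mead'").replace("options=dict(maxiter=6 if st==1 else 900,xtol=1e-3) if st==1 else dict(","options=dict(adaptive=True,").replace("maxiter=900","maxiter=1200")
s=s.replace("uv=np.round((proj(P,cam)-[u0,v0]+.5)*f).astype(int);","uv=np.round((proj(P,cam)-[u0,v0]+.5)*f).astype(int);").replace("            cv2.imwrite(f'pics/{tag}_{cam}.png',ov)","            sc=min(1,580/max(ov.shape)); cv2.imwrite(f'pics/{tag}_{cam}.png',cv2.resize(ov,None,fx=sc,fy=sc,interpolation=cv2.INTER_AREA))")
open('pile.py','w').write(s)
E
time python3 pile.py
```

```text
[[ 0.4961 -0.321  -0.3452]
 [ 0.5024 -0.3185 -0.305 ]
 [ 0.5051 -0.3199 -0.3989]
 [ 0.5077 -0.3229 -0.4345]] [ 1.2 15.6  3. ] 255.79617751837446
real	1m8.013s
user	1m7.280s
sys	0m0.198s
```

View pics/p_top.png

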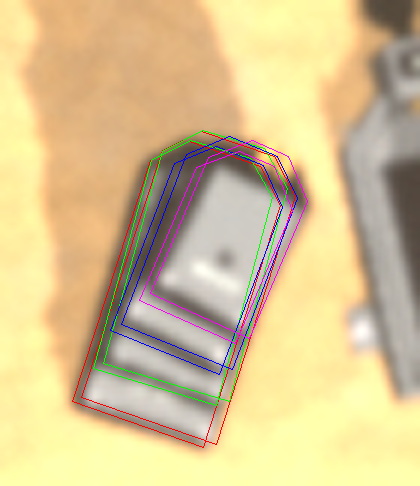

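View pics/p_side.png

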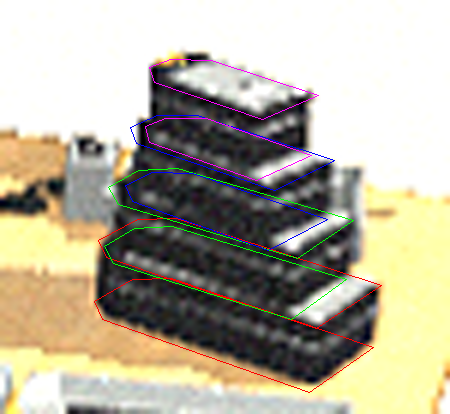

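```bash
cat >> h.py <<'E'
def go(x,y,z,h,s=None):
    """tool-frame delta from measured pose; h=tool-x heading (rad)"""
    s=s or r.get_state(); M=R.from_quat(s['eef_rot']); 
    d=M.inv().apply(np.array([x,y,z])-s['tool_pos'])
    T=R.from_matrix(np.array([[np.cos(h),np.sin(h),0],[np.sin(h),-np.cos(h),0],[0,0,-1.]]).T) 
    T=R.from_matrix(np.column_stack([[np.cos(h),np.sin(h),0],[np.sin(h),-np.cos(h),0],[0,0,-1.]]))
    w=(M.inv()*T).as_rotvec(degrees=True); print('d mm',(d*1000).round(1),'w',w.round(2)); return d,w
def st():
    s=r.get_state(); M=R.from_quat(s['eef_rot']).as_matrix()
    print('t',round(s['clock'],2),'tcp',np.round(s['tool_pos'],4),'head',round(np.arctan2(M[1,0],M[0,0]),4),'zaxis',M[:,2].round(3),'open',round(s['opening'],3),'F',np.round(s['contact_force'],1)); return s
E
python3 -c "
from h import *
st(); go(.5085,-.3235,.20,-.42)"
```

```text
t 1.1 tcp [ 0.143  -0.6084  0.2387] head 0.2309 zaxis [ 0. -0. -1.] open 1.003 F [0.4 0.4 0.5]
d mm [ 421.  -193.7   38.7] w [ 0.   -0.   37.29]
```

Emit:
carry_out([
  [0.042,-0.019,0.004,0,0,4],
  [0.084,-0.039,0.008,0,0,8],
  [0.126,-0.058,0.012,0,0,12],
  [0.168,-0.077,0.015,0,0,16],
  [0.21,-0.097,0.019,0,0,20],
  [0.252,-0.116,0.023,0,0,24],
  [0.294,-0.135,0.027,0,0,28],
  [0.336,-0.154,0.031,0,0,32],
  [0.378,-0.174,0.035,0,0,35],
  [0.421,-0.194,0.039,0,0,37.3],
  [0.421,-0.194,0.039,0,0,37.3],
  [0.421,-0.194,0.039,0,0,37.3],
], fingers=0, grip_force=25)

```text
clock: 2.3
tool_pos: [0.5095, -0.3219, 0.1994]
eef_rot: [0.978, -0.207, -0.0, -0.0]
contact_force: [0.1, -1.0, -0.3]
opening: 1.0
```

```bash
python3 -c "
from h import *
st(); go(.5085,-.3235,.107,-.42)
p=r.snapshot('side');cv2.imwrite('pics/s1.png',p['img'])
i=p['img'][130:260,270:410];cv2.imwrite('pics/s1z.png',cv2.resize(cv2.convertScaleAbs(i,alpha=1.8),None,fx=4,fy=4))"
```

```text
t 2.3 tcp [ 0.5095 -0.3219  0.1994] head -0.4164 zaxis [-0.  0. -1.] open 1.0 F [ 0.1 -1.  -0.3]
d mm [-0.2  1.9 92.4] w [-0.01  0.02  0.21]
```

View pics/s1z.png

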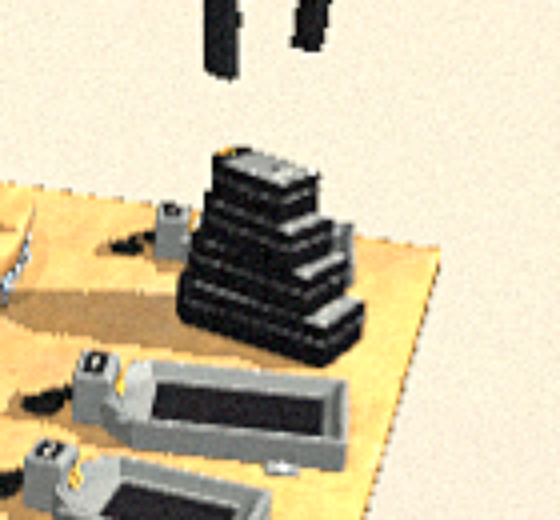

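Emit:
carry_out([
  [0,0.002,0.025,0,0,0.2],
  [0,0.002,0.05,0,0,0.2],
  [0,0.002,0.075,0,0,0.2],
  [0,0.002,0.086,0,0,0.2],
  [0,0.002,0.092,0,0,0.2],
  [0,0.002,0.092,0,0,0.2],
])

```text
clock: 2.95
tool_pos: [0.507, -0.3259, 0.1077]
eef_rot: [0.978, -0.211, -0.0, 0.0]
contact_force: [-0.6, 0.1, 0.3]
opening: 0.996
```

Emit:
carry_out([
  [0,0,0,0,0,0],
  [0,0,0,0,0,0],
  [0,0,0,0,0,0],
  [0,0,0,0,0,0],
  [0,0,0,0,0,0],
  [0,0,0,0,0,0],
  [0,0,0,0,0,0],
  [0,0,0,0,0,0],
], fingers=255, grip_force=35)

```text
clock: 3.75
tool_pos: [0.5077, -0.3251, 0.1079]
eef_rot: [0.978, -0.21, 0.0, 0.0]
contact_force: [-0.2, 0.6, 1.9]
opening: 0.505
```

```bash
python3 -c "
from h import *
st()
for n in ('top','side'):
  p=r.snapshot(n);cv2.imwrite(f'pics/g1{n}.png',p['img'])
a=cv2.imread('pics/g1top.png')[190:300,320:440];b=cv2.imread('pics/g1side.png')[130:250,270:390]
cv2.imwrite('pics/g1.png',np.hstack([cv2.resize(cv2.convertScaleAbs(i,alpha=2),(390,390),interpolation=cv2.INTER_CUBIC) for i in(a,b)]))"
```

```text
t 3.75 tcp [ 0.5077 -0.3251  0.1079] head -0.4235 zaxis [ 0. -0. -1.] open 0.505 F [-0.2  0.6  1.9]
```

View pics/g1.png

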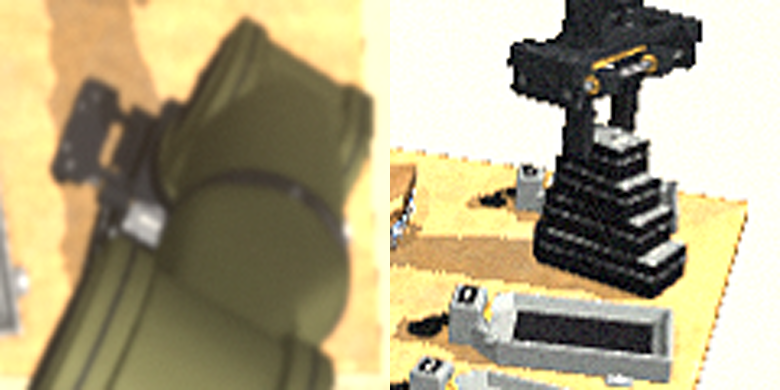

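Emit:
carry_out([
  [0,0,-0.005,0,0,0],
  [0,0,-0.015,0,0,0],
  [0,0,-0.035,0,0,0],
  [0,0,-0.06,0,0,0],
  [0,0,-0.08,0,0,0],
  [0,0,-0.092,0,0,0],
  [0,0,-0.092,0,0,0],
  [0,0,-0.092,0,0,0],
])

```text
clock: 4.65
tool_pos: [0.5072, -0.3248, 0.1993]
eef_rot: [0.978, -0.21, -0.0, -0.0]
contact_force: [-0.5, 0.3, -2.1]
opening: 0.499
```

```bash
python3 -c "
from h import *
st(); go(.523,.117,.2,-.078)
for n in ('top','side'):
  p=r.snapshot(n);cv2.imwrite(f'pics/g2{n}.png',p['img'])
a=cv2.imread('pics/g2top.png')[190:300,320:440];b=cv2.imread('pics/g2side.png')[100:250,260:410]
cv2.imwrite('pics/g2.png',np.hstack([cv2.resize(cv2.convertScaleAbs(i,alpha=2),(390,390),interpolation=cv2.INTER_CUBIC) for i in(a,b)]))"
```

```text
t 4.65 tcp [ 0.5072 -0.3248  0.1993] head -0.4236 zaxis [-0.001  0.    -1.   ] open 0.499 F [-0.5  0.3 -2.1]
d mm [-167.2 -409.2   -0.5] w [-1.00e-02  5.00e-02 -1.98e+01]
```

View pics/g2.png

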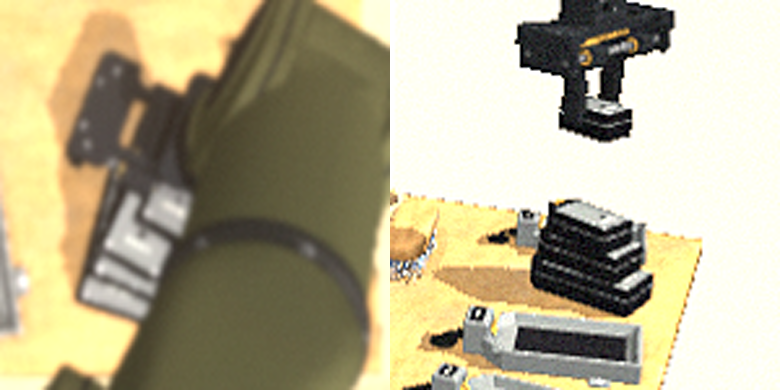

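Emit:
carry_out([
  [-0.006,-0.014,0,0,0,-1],
  [-0.018,-0.044,0,0,0,-3],
  [-0.034,-0.084,0,0,0,-5],
  [-0.052,-0.128,0,0,0,-7],
  [-0.07,-0.172,0,0,0,-9],
  [-0.088,-0.216,0,0,0,-11],
  [-0.106,-0.26,0,0,0,-13],
  [-0.124,-0.304,0,0,0,-15],
  [-0.141,-0.345,0,0,0,-17],
  [-0.156,-0.382,0,0,0,-19],
  [-0.164,-0.402,0,0,0,-19.8],
  [-0.167,-0.409,0,0,0,-19.8],
])

```text
clock: 5.95
tool_pos: [0.5223, 0.1211, 0.1991]
eef_rot: [0.999, -0.036, -0.001, -0.001]
contact_force: [-0.5, -1.2, -1.8]
opening: 0.5
```

```bash
python3 -c "
from h import *
st(); go(.523,.117,.06,-.078)"
```

```text
t 5.95 tcp [0.5223 0.1211 0.1991] head -0.071 zaxis [-0.001  0.002 -1.   ] open 0.5 F [-0.5 -1.2 -1.8]
d mm [  1.2   4.3 139.1] w [-0.11  0.09  0.4 ]
```

Emit:
carry_out([
  [0.001,0.001,0.025,0,0,0.2],
  [0.001,0.002,0.06,0,0,0.4],
  [0.001,0.003,0.095,0,0,0.4],
  [0.001,0.003,0.12,0,0,0.4],
  [0.001,0.003,0.137,0,0,0.4],
  [0.001,0.003,0.14,0,0,0.4],
  [0.001,0.003,0.14,0,0,0.4],
  [0.001,0.003,0.14,0,0,0.4],
])

```text
clock: 6.75
tool_pos: [0.5249, 0.113, 0.0606]
eef_rot: [0.999, -0.043, 0.001, -0.0]
contact_force: [-0.5, -1.0, -2.6]
opening: 0.502
```

```bash
cat > chk.py <<'E'
from h import *
import sys
CP={'s':(.523,.117,-.078),'m':(.5005,-.037,-.082),'xl':(.4885,-.172,.146),'l':(.5174,-.445,.188)}
RE={'xl':.078,'l':.068,'m':.059,'s':.051}
k=sys.argv[1]; off=float(sys.argv[2]); tag=sys.argv[3]
s=st(); M=R.from_quat(s['eef_rot']).as_matrix(); h=np.arctan2(M[1,0],M[0,0])
outs=[]
for n in('top','side'):
    p=r.snapshot(n); img=p['img']; cv2.imwrite(f'pics/{tag}{n}.png',img)
    if n=='top' or k!='l':
        for l in('pack_'+k,): print(n,l,[(np.round(d['xyz'],4),round(d['p'],2)) for d in r.spot_point(p,l)[:4]])
    c=proj(np.array([[CP[k][0],CP[k][1],.05]]),n)[0].astype(int); w=48
    u0,v0=max(c[0]-w,0),max(c[1]-w,0); f=4
    I=cv2.resize(cv2.convertScaleAbs(img[v0:v0+2*w,u0:u0+2*w],alpha=1.8,beta=10),None,fx=f,fy=f,interpolation=cv2.INTER_CUBIC); J=I.copy()
    L,W,H=PK[k]; zb=s['tool_pos'][2]-off
    P=prism(s['tool_pos'][0],s['tool_pos'][1],h,packpoly(L,W),zb,zb+H); uv=np.round((proj(P,n)-[u0,v0]+.5)*f).astype(int)
    cv2.polylines(J,[uv[:6],uv[6:]],True,(0,0,255),1)
    P=prism(*CP[k],rect(-RE[k],.03,CH[k][1]),0,.021); uv=np.round((proj(P,n)-[u0,v0]+.5)*f).astype(int)
    cv2.polylines(J,[uv[4:]],True,(0,255,0),1)
    outs+=[I,J] if n=='side' else []
    if n=='top': cv2.imwrite(f'pics/{tag}_t.png',J)
cv2.imwrite(f'pics/{tag}.png',np.hstack(outs))
E
python3 chk.py s .014 c1
```

```text
t 6.75 tcp [0.5249 0.113  0.0606] head -0.0858 zaxis [ 0.001 -0.    -1.   ] open 0.502 F [-0.5 -1.  -2.6]
top pack_s [(array([ 0.5016, -0.3222,  0.0661]), 0.85), (array([ 0.5039, -0.3195,  0.0325]), 0.78), (array([0.5272, 0.1145, 0.0454]), 0.51)]
side pack_s [(array([0.528 , 0.1138, 0.0501]), 0.73), (array([ 0.5015, -0.3261,  0.0296]), 0.65), (array([ 4.890e-01, -1.681e-01,  4.000e-04]), 0.62)]
```

View pics/c1.png

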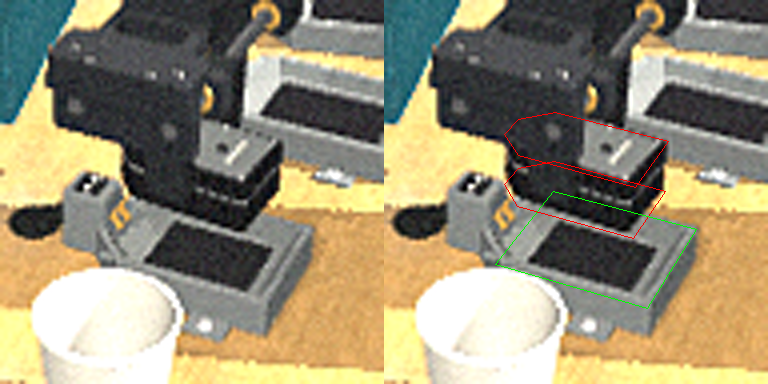

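View pics/c1_t.png

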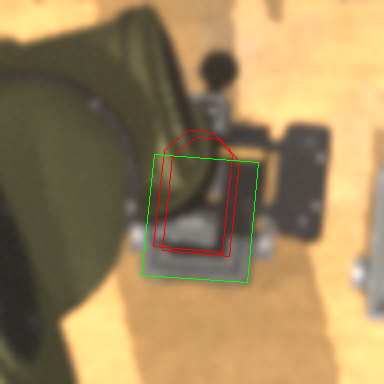

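```bash
python3 -c "
from h import *
for i in range(3): st(); r.snapshot('top')
s=r.get_state(); print(s['q'],np.round(s['qd'],3))
go(.523,.117,.03,-.078)"
```

```text
t 6.95 tcp [0.5249 0.1134 0.0606] head -0.0852 zaxis [ 0.002  0.    -1.   ] open 0.5 F [ 1.3 -0.5 -3.1]
t 7.0 tcp [0.5248 0.1134 0.0604] head -0.0851 zaxis [ 0.001  0.    -1.   ] open 0.502 F [-0.1  0.3 -1.9]
t 7.05 tcp [0.5246 0.1134 0.0603] head -0.0851 zaxis [ 0.001  0.    -1.   ] open 0.5 F [ 0.5 -0.8 -2.3]
[-0.31238226  0.86204294  0.02268544  1.96553027 -0.05554475  0.31384527
 -1.90058911] [ 0.001  0.004 -0.001  0.001  0.002  0.    -0.   ]
d mm [-1.9 -3.5 30.1] w [-0.01 -0.04 -0.4 ]
```

Emit:
carry_out([
  [-0.003,-0.0035,0.0,0,0,-0.3],
  [-0.003,-0.0035,0.005,0,0,-0.4],
  [-0.003,-0.0035,0.011,0,0,-0.4],
  [-0.003,-0.0035,0.017,0,0,-0.4],
  [-0.003,-0.0035,0.023,0,0,-0.4],
  [-0.003,-0.0035,0.028,0,0,-0.4],
  [-0.003,-0.0035,0.031,0,0,-0.4],
  [-0.003,-0.0035,0.032,0,0,-0.4],
  [-0.003,-0.0035,0.032,0,0,-0.4],
  [-0.003,-0.0035,0.032,0,0,-0.4],
])

```text
clock: 8.1
tool_pos: [0.5218, 0.117, 0.0279]
eef_rot: [0.999, -0.039, 0.0, -0.0]
contact_force: [-0.9, 0.6, -3.2]
opening: 0.503
```

```bash
python3 chk.py s .014 c2; python3 -c "
from h import *
st()"
```

```text
t 8.1 tcp [0.5218 0.117  0.0279] head -0.0782 zaxis [ 0. -0. -1.] open 0.503 F [-0.9  0.6 -3.2]
top pack_s [(array([ 0.4985, -0.3199,  0.0319]), 0.74), (array([0.5227, 0.119 , 0.0142]), 0.61), (array([ 0.5031, -0.3227,  0.0647]), 0.57)]
side pack_s [(array([ 0.5007, -0.3211,  0.0626]), 0.93), (array([0.5236, 0.1162, 0.0171]), 0.68), (array([ 0.499 , -0.3292,  0.0323]), 0.56), (array([ 0.4969, -0.034 , -0.0005]), 0.48)]
t 8.3 tcp [0.5218 0.1171 0.0279] head -0.0781 zaxis [ 0.  0. -1.] open 0.502 F [-0.2  0.1 -2.5]
```

View pics/c2.png

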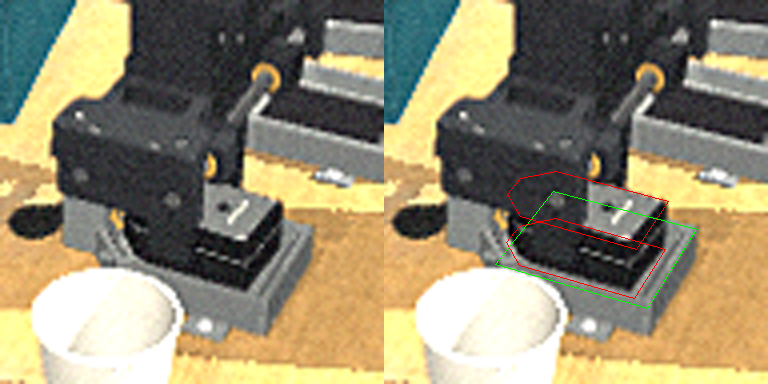

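Emit:
carry_out([
  [0,0,0.001,0,0,0],
  [0,0,0.002,0,0,0],
  [0,0,0.002,0,0,0],
  [0,0,0.002,0,0,0],
])

```text
clock: 8.7
tool_pos: [0.5217, 0.117, 0.0259]
eef_rot: [0.999, -0.039, 0.0, 0.0]
contact_force: [0.3, -0.1, 1.4]
opening: 0.503
```

Emit:
carry_out([
  [0,0,0,0,0,0],
  [0,0,0,0,0,0],
  [0,0,0,0,0,0],
  [0,0,0,0,0,0],
  [0,0,0,0,0,0],
], fingers=60)

```text
clock: 9.2
tool_pos: [0.5217, 0.1171, 0.0257]
eef_rot: [0.999, -0.039, 0.0, 0.0]
contact_force: [-0.1, -0.8, -0.2]
opening: 0.772
```

Emit:
carry_out([
  [0,0,-0.01,0,0,0],
  [0,0,-0.04,0,0,0],
  [0,0,-0.08,0,0,0],
  [0,0,-0.12,0,0,0],
  [0,0,-0.15,0,0,0],
  [0,0,-0.15,0,0,0],
])

```text
clock: 9.8
tool_pos: [0.5242, 0.1176, 0.1803]
eef_rot: [0.999, -0.039, 0.004, -0.001]
contact_force: [-0.1, -0.2, 1.0]
opening: 0.765
```

```bash
python3 chk.py s .175 c3; python3 -c "
from h import *
st()
a=np.hstack([cv2.imread('pics/c3.png')[:,:384],cv2.imread('pics/c3_t.png')]);cv2.imwrite('pics/c3b.png',a)"
```

```text
t 9.8 tcp [0.5242 0.1176 0.1803] head -0.0785 zaxis [ 0.009  0.002 -1.   ] open 0.765 F [-0.1 -0.2  1. ]
top pack_s [(array([ 0.5003, -0.3244,  0.0665]), 0.92), (array([0.525 , 0.1181, 0.0104]), 0.84), (array([ 0.4985, -0.3214,  0.0347]), 0.77)]
side pack_s [(array([0.5234, 0.116 , 0.0135]), 0.81), (array([ 0.5016, -0.3267,  0.0335]), 0.7), (array([ 0.505 , -0.3195,  0.0643]), 0.65)]
t 10.0 tcp [0.5207 0.1169 0.1749] head -0.078 zaxis [-0.002 -0.001 -1.   ] open 0.762 F [0.3 1.1 0.6]
```

View pics/c3b.png

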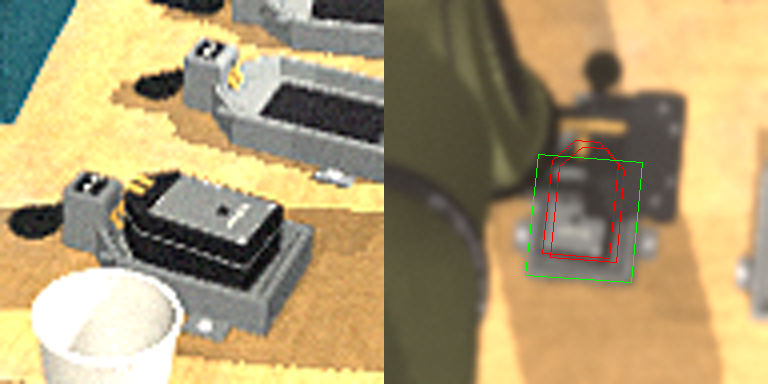

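```bash
python3 - <<'E'
from pile import *
imgs={c:cv2.imread(f'pics/c3{c}.png') for c in('top','side')}
p,f=fit(imgs,['xl','l','m'],0,np.array([(.495,-.32,-.345),(.500,-.323,-.36),(.504,-.322,-.39)]),ins=[1.2,15.6,3],tag='q'); print(p[:9].reshape(-1,3).round(4),p[9:].round(1),f)
a,b=cv2.imread('pics/q_top.png'),cv2.imread('pics/q_side.png'); h=min(a.shape[0],b.shape[0],480)
I=np.hstack([cv2.resize(i,(int(i.shape[1]*h/i.shape[0]),h)) for i in(a,b)]); cv2.imwrite('pics/q.png',I); print(I.shape)
E
```

```text
[[ 0.496  -0.3213 -0.3425]
 [ 0.5017 -0.318  -0.3476]
 [ 0.5035 -0.3198 -0.4081]] [ 0.4 15.3  1.6] 333.816156909467
(360, 743, 3)
```

View pics/q.png

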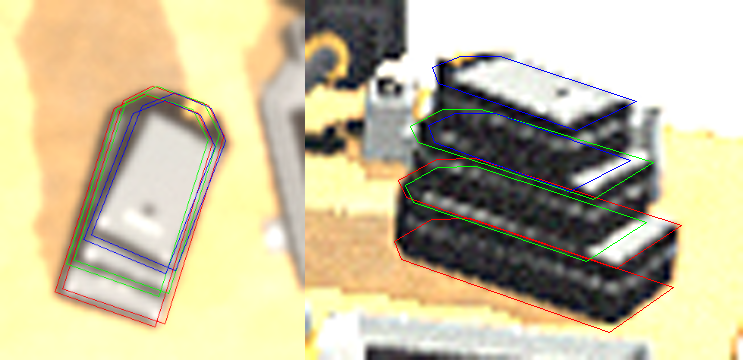

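```bash
python3 -c "
from h import *
st(); go(.503,-.3215,.16,-.40)"
```

```text
t 10.0 tcp [0.5207 0.1169 0.1749] head -0.078 zaxis [-0.002 -0.001 -1.   ] open 0.762 F [0.3 1.1 0.6]
d mm [ 16.6 438.4  15.2] w [ 0.06  0.11 18.45]
```

Emit:
carry_out([
  [0.002,0.04,0,0,0,2],
  [0.003,0.085,0,0,0,4],
  [0.005,0.13,0,0,0,6],
  [0.007,0.175,0,0,0,8],
  [0.009,0.22,0,0,0,10],
  [0.01,0.265,0.003,0,0,12],
  [0.012,0.31,0.006,0,0,14],
  [0.014,0.355,0.009,0,0,16],
  [0.016,0.4,0.012,0,0,18],
  [0.017,0.438,0.015,0,0,18.4],
  [0.017,0.438,0.015,0,0,18.4],
  [0.017,0.438,0.015,0,0,18.4],
], fingers=0)

```text
clock: 11.2
tool_pos: [0.503, -0.3212, 0.159]
eef_rot: [0.98, -0.199, -0.002, -0.001]
contact_force: [0.5, 0.2, 0.2]
opening: 0.996
```

```bash
python3 -c "
from h import *
for i in range(4): r.snapshot('side')
st(); go(.503,-.3215,.078,-.40)"
```

```text
t 11.4 tcp [ 0.5048 -0.3188  0.1603] head -0.3965 zaxis [-0.001  0.002 -1.   ] open 1.002 F [-0.8  0.3 -0.1]
d mm [-0.5  3.3 82.3] w [-0.07  0.07  0.2 ]
```

Emit:
carry_out([
  [0,0.003,0.02,0,0,0.2],
  [0,0.003,0.045,0,0,0.2],
  [0,0.003,0.065,0,0,0.2],
  [0,0.003,0.076,0,0,0.2],
  [0,0.003,0.082,0,0,0.2],
  [0,0.003,0.082,0,0,0.2],
  [0,0.003,0.082,0,0,0.2],
])

```text
clock: 12.1
tool_pos: [0.5038, -0.3238, 0.0794]
eef_rot: [0.98, -0.2, 0.001, 0.0]
contact_force: [-0.1, -0.2, 0.2]
opening: 0.999
```

Emit:
carry_out([
  [0,0,0,0,0,0],
  [0,0,0,0,0,0],
  [0,0,0,0,0,0],
  [0,0,0,0,0,0],
  [0,0,0,0,0,0],
  [0,0,0,0,0,0],
  [0,0,0,0,0,0],
  [0,0,0,0,0,0],
], fingers=255, grip_force=35)

```text
clock: 12.9
tool_pos: [0.5034, -0.3235, 0.0788]
eef_rot: [0.98, -0.2, 0.0, -0.0]
contact_force: [-0.1, 1.1, 2.5]
opening: 0.571
```

```bash
python3 -c "
from h import *
st()
p=r.snapshot('side');cv2.imwrite('pics/g3.png',cv2.resize(cv2.convertScaleAbs(p['img'][120:250,270:400],alpha=2),(520,520)))"
```

```text
t 12.9 tcp [ 0.5034 -0.3235  0.0788] head -0.4026 zaxis [ 0.  0. -1.] open 0.571 F [-0.1  1.1  2.5]
```

View pics/g3.png

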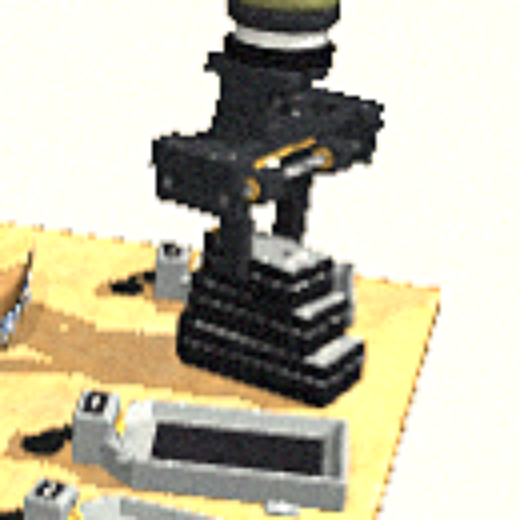

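Emit:
carry_out([
  [0,0,-0.005,0,0,0],
  [0,0,-0.015,0,0,0],
  [0,0,-0.035,0,0,0],
  [0,0,-0.055,0,0,0],
  [0,0,-0.068,0,0,0],
  [0,0,-0.07,0,0,0],
  [0,0,-0.07,0,0,0],
  [0,0,-0.07,0,0,0],
])

```text
clock: 13.75
tool_pos: [0.5026, -0.3233, 0.1479]
eef_rot: [0.98, -0.2, -0.001, -0.0]
contact_force: [-0.2, -0.1, -2.8]
opening: 0.573
```

```bash
python3 -c "
from h import *
st(); go(.5,-.037,.15,-.082)
p=r.snapshot('side');cv2.imwrite('pics/g4.png',cv2.resize(cv2.convertScaleAbs(p['img'][100:250,270:420],alpha=2),(520,520)))"
```

```text
t 13.75 tcp [ 0.5026 -0.3233  0.1479] head -0.4026 zaxis [-0.001  0.001 -1.   ] open 0.573 F [-0.2 -0.1 -2.8]
d mm [-114.6 -262.4   -1.8] w [ -0.02   0.09 -18.37]
```

View pics/g4.png

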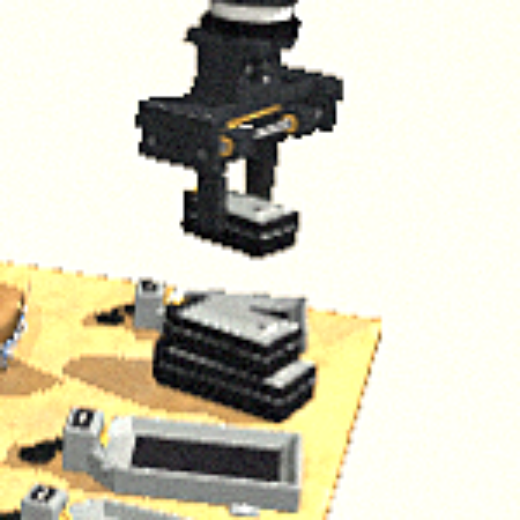

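Pack m is held cleanly and the two lower packs are undisturbed. Carrying it to charger m.

Emit:
carry_out([
  [-0.006,-0.014,0,0,0,-1],
  [-0.018,-0.042,0,0,0,-3],
  [-0.032,-0.074,0,0,0,-5],
  [-0.047,-0.108,0,0,0,-8],
  [-0.062,-0.142,0,0,0,-11],
  [-0.077,-0.176,0,0,0,-14],
  [-0.092,-0.21,0,0,0,-16],
  [-0.104,-0.238,0,0,0,-17.5],
  [-0.112,-0.256,0,0,0,-18.4],
  [-0.1145,-0.2625,0,0,0,-18.4],
  [-0.1145,-0.2625,0,0,0,-18.4],
  [-0.1145,-0.2625,0,0,0,-18.4],
])

```text
clock: 15.0
tool_pos: [0.5006, -0.0385, 0.1486]
eef_rot: [0.999, -0.041, -0.0, 0.001]
contact_force: [-0.3, -0.0, -3.2]
opening: 0.567
```

Emit:
carry_out([
  [0,0,0.02,0,0,0],
  [0,0,0.045,0,0,0],
  [0,0,0.07,0,0,0],
  [0,0,0.085,0,0,0],
  [0,0,0.089,0,0,0],
  [0,0,0.089,0,0,0],
  [0,0,0.089,0,0,0],
])

```text
clock: 15.7
tool_pos: [0.5013, -0.0381, 0.0604]
eef_rot: [0.999, -0.041, 0.001, 0.0]
contact_force: [-0.3, 0.1, -2.5]
opening: 0.57
```

```bash
python3 chk.py m .0148 d1; python3 -c "
from h import *
st(); go(.5005,-.037,.03,-.082)"
```

```text
t 15.7 tcp [ 0.5013 -0.0381  0.0604] head -0.0828 zaxis [ 0.001 -0.    -1.   ] open 0.57 F [-0.3  0.1 -2.5]
top pack_m [(array([ 0.5011, -0.3218,  0.035 ]), 0.9)]
side pack_m [(array([0.5253, 0.1166, 0.0188]), 0.87), (array([ 0.5013, -0.3259,  0.0344]), 0.68), (array([ 0.4982, -0.0343,  0.0429]), 0.67)]
t 15.9 tcp [ 0.5013 -0.0375  0.0605] head -0.0817 zaxis [ 0.002 -0.    -1.   ] open 0.568 F [-0.7  1.1 -3.5]
d mm [-0.9 -0.4 30.5] w [ 0.   -0.09  0.02]
```

View pics/d1.png

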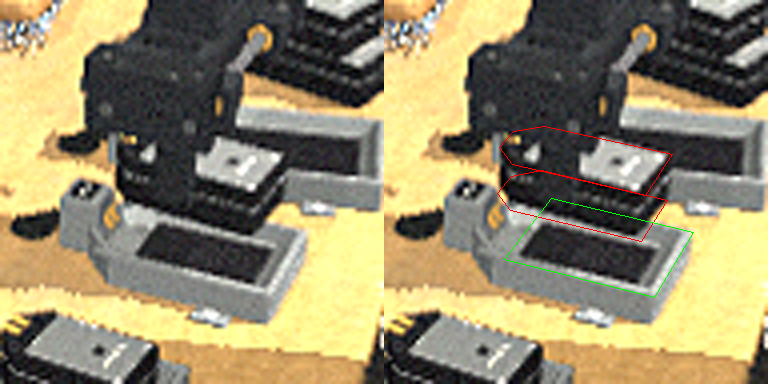

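View pics/d1_t.png

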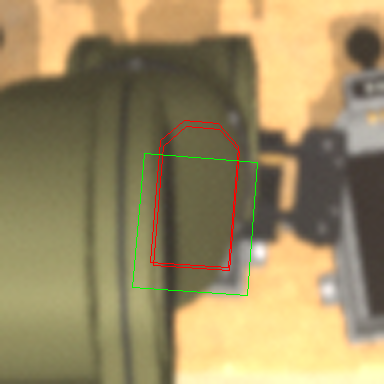

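Emit:
carry_out([
  [-0.001,0,0.004,0,0,0],
  [-0.001,0,0.01,0,0,0],
  [-0.001,0,0.016,0,0,0],
  [-0.001,0,0.022,0,0,0],
  [-0.001,0,0.027,0,0,0],
  [-0.001,0,0.03,0,0,0],
  [-0.001,0,0.032,0,0,0],
  [-0.001,0,0.033,0,0,0],
  [-0.001,0,0.034,0,0,0],
  [-0.001,0,0.034,0,0,0],
])

```text
clock: 16.9
tool_pos: [0.5001, -0.0366, 0.0268]
eef_rot: [0.999, -0.04, 0.001, -0.0]
contact_force: [-1.3, 2.1, 8.5]
opening: 0.572
```

```bash
python3 chk.py m .0148 d2; python3 -c "
from h import *
st()"
```

```text
t 16.9 tcp [ 0.5001 -0.0366  0.0268] head -0.0805 zaxis [ 0.001  0.001 -1.   ] open 0.572 F [-1.3  2.1  8.5]
top pack_m [(array([ 0.5028, -0.3188,  0.0361]), 0.75), (array([ 4.864e-01, -1.703e-01, -2.000e-04]), 0.54), (array([ 0.498 , -0.0357,  0.012 ]), 0.39)]
side pack_m [(array([ 0.4965, -0.0343,  0.0107]), 0.88), (array([ 0.506 , -0.3276,  0.0322]), 0.87), (array([0.5231, 0.1181, 0.0174]), 0.63)]
t 17.1 tcp [ 0.5001 -0.0365  0.0268] head -0.0805 zaxis [ 0.001  0.001 -1.   ] open 0.57 F [-1.   1.5  8.2]
```

View pics/d2.png

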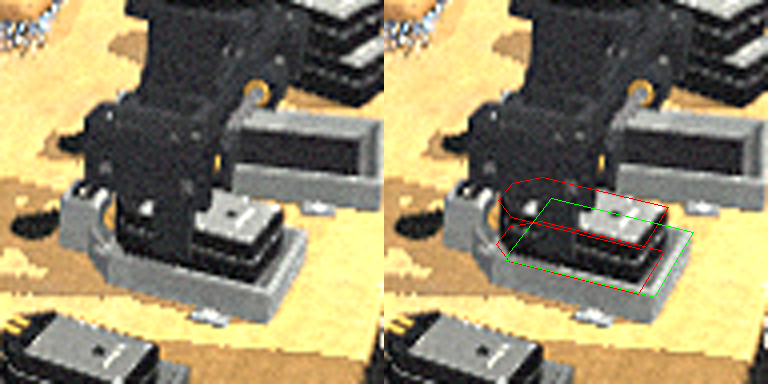

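Emit:
carry_out([
  [0,0,0,0,0,0],
  [0,0,0,0,0,0],
  [0,0,0,0,0,0],
  [0,0,0,0,0,0],
  [0,0,0,0,0,0],
], fingers=50)

```text
clock: 17.6
tool_pos: [0.4998, -0.0374, 0.0256]
eef_rot: [0.999, -0.041, -0.0, 0.0]
contact_force: [0.5, -0.0, -0.0]
opening: 0.804
```

Emit:
carry_out([
  [0,0,-0.01,0,0,0],
  [0,0,-0.04,0,0,0],
  [0,0,-0.08,0,0,0],
  [0,0,-0.12,0,0,0],
  [0,0,-0.15,0,0,0],
  [0,0,-0.15,0,0,0],
])

```text
clock: 18.2
tool_pos: [0.5022, -0.0375, 0.1799]
eef_rot: [0.999, -0.041, 0.004, -0.0]
contact_force: [0.7, -0.0, -0.6]
opening: 0.802
```

```bash
python3 chk.py m .165 d3; python3 - <<'E'
from pile import *
a=np.hstack([cv2.imread('pics/d3.png')[:,:384],cv2.imread('pics/d3_t.png')]);cv2.imwrite('pics/d3b.png',a)
imgs={c:cv2.imread(f'pics/d3{c}.png') for c in('top','side')}
p,f=fit(imgs,['xl','l'],0,np.array([(.495,-.32,-.345),(.5015,-.321,-.36)]),ins=[1.2,15.6,3],tag='q2'); print(p[:6].reshape(-1,3).round(4),p[6:].round(1),f)
a,b=cv2.imread('pics/q2_top.png'),cv2.imread('pics/q2_side.png'); h=min(a.shape[0],b.shape[0],480)
I=np.hstack([cv2.resize(i,(int(i.shape[1]*h/i.shape[0]),h)) for i in(a,b)]); cv2.imwrite('pics/q2.png',I); print(I.shape)
st(); go(.5015,-.3215,.125,-.35)
E
```

```text
t 18.2 tcp [ 0.5022 -0.0375  0.1799] head -0.082 zaxis [ 0.008 -0.    -1.   ] open 0.802 F [ 0.7 -0.  -0.6]
top pack_m [(array([0.5248, 0.1182, 0.0113]), 0.86), (array([ 0.5001, -0.3187,  0.0336]), 0.6), (array([ 0.5211,  0.1155, -0.0023]), 0.3)]
side pack_m [(array([ 0.5019, -0.3253,  0.0334]), 0.96), (array([0.5245, 0.1171, 0.0136]), 0.85)]
[[ 0.4955 -0.3207 -0.3381]
 [ 0.4995 -0.3208 -0.3602]] [ 1.6 15.9  1.4] 210.85252852013062
(306, 686, 3)
t 18.4 tcp [ 0.4989 -0.0372  0.175 ] head -0.0815 zaxis [-0.002 -0.    -1.   ] open 0.802 F [ 0.5  0.4 -0.8]
d mm [ 25.8 283.1  50. ] w [ 0.03  0.11 15.38]
```

View pics/d3b.png

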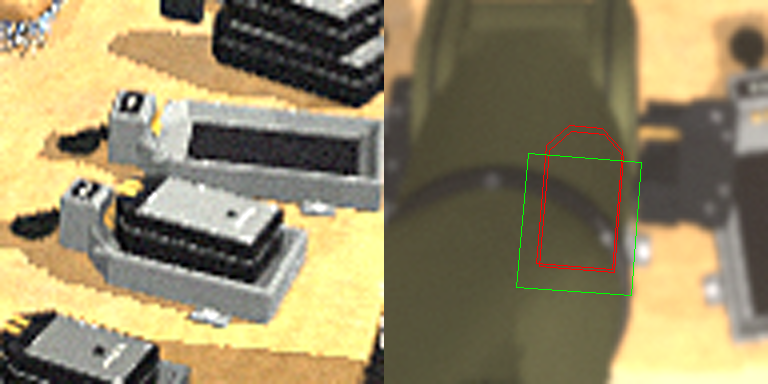

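View pics/q2.png

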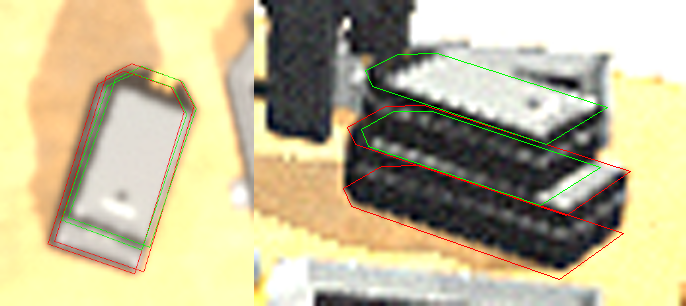

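Emit:
carry_out([
  [0.003,0.03,0,0,0,2],
  [0.006,0.07,0,0,0,4],
  [0.01,0.11,0,0,0,6],
  [0.013,0.15,0.005,0,0,8],
  [0.017,0.19,0.015,0,0,10],
  [0.02,0.23,0.025,0,0,12],
  [0.023,0.265,0.04,0,0,14],
  [0.025,0.283,0.05,0,0,16],
  [0.025,0.283,0.05,0,0,16],
  [0.025,0.283,0.05,0,0,16],
  [0.025,0.283,0.05,0,0,16],
  [0.025,0.283,0.05,0,0,16],
], fingers=0)

```text
clock: 19.6
tool_pos: [0.5025, -0.3192, 0.1263]
eef_rot: [0.984, -0.178, 0.0, -0.001]
contact_force: [-0.5, -1.0, 1.2]
opening: 1.003
```

```bash
python3 - <<'E'
from h import *
for i in range(4): p=r.snapshot('top')
st(); go(.5005,-.3215,.0475,-.36)
from pile import proj
for n in('top',):
    cv2.imwrite('pics/e0.png',p['img'])
E
```

```text
t 19.8 tcp [ 0.502  -0.3207  0.1262] head -0.3597 zaxis [ 0.001 -0.    -1.   ] open 0.997 F [-0.2 -0.4 -0.3]
d mm [-1.2  1.3 78.7] w [-0.01 -0.03  0.02]
```

Emit:
carry_out([
  [-0.001,0.001,0.02,0,0,0],
  [-0.001,0.001,0.045,0,0,0],
  [-0.001,0.001,0.062,0,0,0],
  [-0.001,0.001,0.072,0,0,0],
  [-0.001,0.001,0.078,0,0,0],
  [-0.001,0.001,0.078,0,0,0],
  [-0.001,0.001,0.078,0,0,0],
])

```text
clock: 20.5
tool_pos: [0.5008, -0.3222, 0.0484]
eef_rot: [0.984, -0.179, 0.001, 0.0]
contact_force: [0.4, -1.1, 1.0]
opening: 0.999
```

Emit:
carry_out([
  [0,0,0,0,0,0],
  [0,0,0,0,0,0],
  [0,0,0,0,0,0],
  [0,0,0,0,0,0],
  [0,0,0,0,0,0],
  [0,0,0,0,0,0],
  [0,0,0,0,0,0],
  [0,0,0,0,0,0],
], fingers=255, grip_force=40)

```text
clock: 21.3
tool_pos: [0.5004, -0.3222, 0.048]
eef_rot: [0.984, -0.18, 0.0, 0.0]
contact_force: [-0.7, -1.0, 2.5]
opening: 0.631
```

```bash
python3 -c "
from h import *
st()"
```

```text
t 21.3 tcp [ 0.5004 -0.3222  0.048 ] head -0.361 zaxis [ 0.    -0.001 -1.   ] open 0.631 F [-0.7 -1.   2.5]
```

Emit:
carry_out([
  [0,0,-0.005,0,0,0],
  [0,0,-0.015,0,0,0],
  [0,0,-0.035,0,0,0],
  [0,0,-0.06,0,0,0],
  [0,0,-0.08,0,0,0],
  [0,0,-0.09,0,0,0],
  [0,0,-0.09,0,0,0],
  [0,0,-0.09,0,0,0],
])

```text
clock: 22.1
tool_pos: [0.4998, -0.3215, 0.1371]
eef_rot: [0.984, -0.179, -0.001, -0.0]
contact_force: [-0.2, 0.6, -5.5]
opening: 0.634
```

```bash
python3 - <<'E'
from h import *
st(); go(.5174,-.445,.138,.188)
o=[]
for n,(a,b,c,d) in (('top',(190,300,320,440)),('side',(100,250,270,420))):
  p=r.snapshot(n);cv2.imwrite(f'pics/e1{n}.png',p['img']); o.append(cv2.resize(cv2.convertScaleAbs(p['img'][a:b,c:d],alpha=2),(390,390)))
cv2.imwrite('pics/e1.png',np.hstack(o))
E
```

```text
t 22.1 tcp [ 0.4998 -0.3215  0.1371] head -0.3607 zaxis [-0.001  0.001 -1.   ] open 0.634 F [-0.2  0.6 -5.5]
d mm [ 60.1 109.4  -1. ] w [ -0.04   0.07 -31.44]
```

View pics/e1.png

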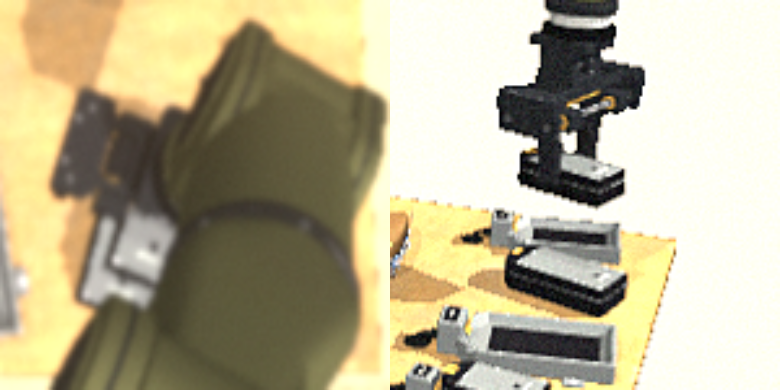

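Emit:
carry_out([
  [0.006,0.011,0,0,0,-3],
  [0.015,0.027,0,0,0,-7],
  [0.025,0.045,0,0,0,-12],
  [0.035,0.063,0,0,0,-17],
  [0.045,0.081,0,0,0,-22],
  [0.053,0.097,0,0,0,-26],
  [0.058,0.107,0,0,0,-30],
  [0.06,0.1095,0,0,0,-31.4],
  [0.06,0.1095,0,0,0,-31.4],
  [0.06,0.1095,0,0,0,-31.4],
])

```text
clock: 23.2
tool_pos: [0.5178, -0.4441, 0.137]
eef_rot: [0.996, 0.093, -0.0, -0.001]
contact_force: [0.7, 0.8, -3.7]
opening: 0.629
```

Emit:
carry_out([
  [0,0,0.02,0,0,0],
  [0,0,0.045,0,0,0],
  [0,0,0.065,0,0,0],
  [0,0,0.076,0,0,0],
  [0,0,0.077,0,0,0],
  [0,0,0.077,0,0,0],
  [0,0,0.077,0,0,0],
])

```text
clock: 23.9
tool_pos: [0.5187, -0.446, 0.0621]
eef_rot: [0.996, 0.093, 0.001, 0.001]
contact_force: [0.4, 0.2, -4.1]
opening: 0.633
```

```bash
python3 chk.py l .015 f1; python3 -c "
from h import *
st(); go(.5174,-.445,.03,.188)"
```

```text
t 23.9 tcp [ 0.5187 -0.446   0.0621] head 0.1872 zaxis [ 0.002 -0.002 -1.   ] open 0.633 F [ 0.4  0.2 -4.1]
top pack_l [(array([ 0.5205, -0.4447,  0.0479]), 0.89), (array([ 0.4986, -0.0372,  0.0139]), 0.76), (array([0.5244, 0.119 , 0.0095]), 0.56)]
t 24.05 tcp [ 0.5183 -0.446   0.0618] head 0.187 zaxis [ 0.001 -0.001 -1.   ] open 0.627 F [-0.4 -1.1 -3.8]
d mm [-0.8 -1.2 31.8] w [ 0.08 -0.07 -0.06]
```

View pics/f1.png

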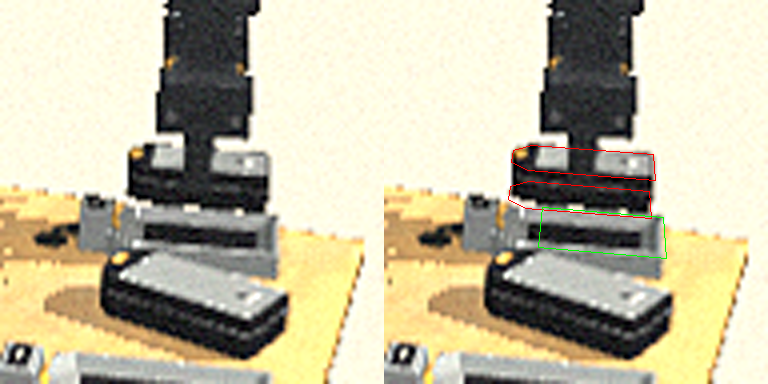

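View pics/f1_t.png

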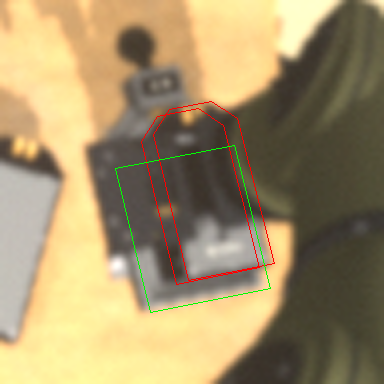

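Emit:
carry_out([
  [-0.001,-0.0015,0.004,0,0,0],
  [-0.001,-0.0015,0.01,0,0,0],
  [-0.001,-0.0015,0.016,0,0,0],
  [-0.001,-0.0015,0.022,0,0,0],
  [-0.001,-0.0015,0.027,0,0,0],
  [-0.001,-0.0015,0.03,0,0,0],
  [-0.001,-0.0015,0.032,0,0,0],
  [-0.001,-0.0015,0.033,0,0,0],
  [-0.001,-0.0015,0.034,0,0,0],
  [-0.001,-0.0015,0.034,0,0,0],
])

```text
clock: 25.05
tool_pos: [0.5167, -0.4444, 0.027]
eef_rot: [0.996, 0.093, 0.0, 0.0]
contact_force: [-0.0, -1.0, -3.4]
opening: 0.633
```

```bash
python3 chk.py l .015 f2; python3 -c "
from h import *
st()"
```

```text
t 25.05 tcp [ 0.5167 -0.4444  0.027 ] head 0.1871 zaxis [ 0. -0. -1.] open 0.633 F [-0.  -1.  -3.4]
top pack_l [(array([ 0.4977, -0.035 ,  0.0136]), 0.76), (array([ 0.5193, -0.4455,  0.0132]), 0.73)]
t 25.2 tcp [ 0.5168 -0.4444  0.027 ] head 0.1872 zaxis [ 0.001 -0.    -1.   ] open 0.63 F [ 0.1 -0.7 -3.4]
```

View pics/f2.png

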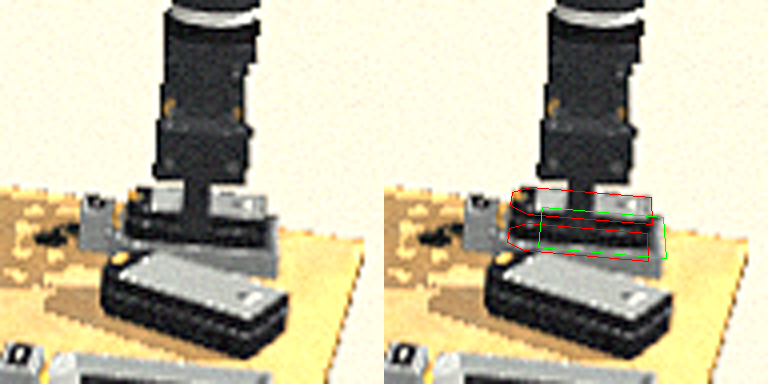

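View pics/f2_t.png

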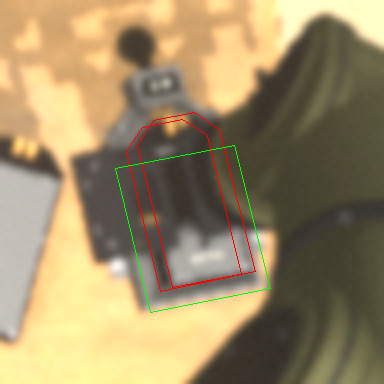

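Emit:
carry_out([
  [0,0,0.0007,0,0,0],
  [0,0,0.0015,0,0,0],
  [0,0,0.0015,0,0,0],
  [0,0,0.0015,0,0,0],
])

```text
clock: 25.6
tool_pos: [0.5168, -0.4444, 0.027]
eef_rot: [0.996, 0.093, 0.0, 0.0]
contact_force: [-2.7, 1.7, 8.4]
opening: 0.636
```

```bash
python3 -c "
from h import *
r.snapshot('top');st()"
```

```text
t 25.65 tcp [ 0.5168 -0.4444  0.027 ] head 0.187 zaxis [ 0.001 -0.001 -1.   ] open 0.63 F [-1.7  2.5  8.3]
```

Floor contact (−3.4 → +8.4 N with no further descent). Release.

Emit:
carry_out([
  [0,0,0,0,0,0],
  [0,0,0,0,0,0],
  [0,0,0,0,0,0],
  [0,0,0,0,0,0],
  [0,0,0,0,0,0],
], fingers=40)

```text
clock: 26.15
tool_pos: [0.5166, -0.4443, 0.0251]
eef_rot: [0.996, 0.093, 0.0, 0.0]
contact_force: [0.1, 0.8, -0.8]
opening: 0.844
```

Emit:
carry_out([
  [0,0,-0.01,0,0,0],
  [0,0,-0.04,0,0,0],
  [0,0,-0.08,0,0,0],
  [0,0,-0.12,0,0,0],
  [0,0,-0.15,0,0,0],
  [0,0,-0.15,0,0,0],
])

```text
clock: 26.75
tool_pos: [0.5193, -0.4464, 0.1814]
eef_rot: [0.996, 0.093, 0.004, 0.004]
contact_force: [0.6, -0.0, 0.2]
opening: 0.845
```

```bash
python3 chk.py l .165 f3; python3 - <<'E'
from pile import *
a=np.hstack([cv2.imread('pics/f3.png')[:,:384],cv2.imread('pics/f3_t.png')]);cv2.imwrite('pics/f3b.png',a)
imgs={c:cv2.imread(f'pics/f3{c}.png') for c in('top','side')}
p,f=fit(imgs,['xl'],0,np.array([(.495,-.32,-.345)]),ins=[1.2,15.6,3],tag='q3'); print(p[:3].reshape(-1,3).round(4),p[3:].round(1),f)
a,b=cv2.imread('pics/q3_top.png'),cv2.imread('pics/q3_side.png'); h=min(a.shape[0],b.shape[0],480)
I=np.hstack([cv2.resize(i,(int(i.shape[1]*h/i.shape[0]),h)) for i in(a,b)]); cv2.imwrite('pics/q3.png',I); print(I.shape)
st(); go(.4955,-.321,.09,-.34)
E
```

```text
t 26.75 tcp [ 0.5193 -0.4464  0.1814] head 0.1868 zaxis [ 0.009 -0.006 -1.   ] open 0.845 F [ 0.6 -0.   0.2]
top pack_l [(array([ 0.4981, -0.0351,  0.0141]), 0.84), (array([0.5242, 0.1164, 0.0114]), 0.64), (array([ 0.5145, -0.4408,  0.0136]), 0.56), (array([ 0.4963, -0.3187,  0.0005]), 0.18)]
[[ 0.4946 -0.3187 -0.3076]] [ 2.  15.8  1.9] 222.71191282743726
(246, 626, 3)
t 26.9 tcp [ 0.5161 -0.4439  0.175 ] head 0.1873 zaxis [-0.001  0.    -1.   ] open 0.843 F [ 0.5 -0.4 -1.2]
d mm [   2.7 -124.6   85. ] w [-2.000e-02  5.000e-02  3.021e+01]
```

View pics/f3b.png

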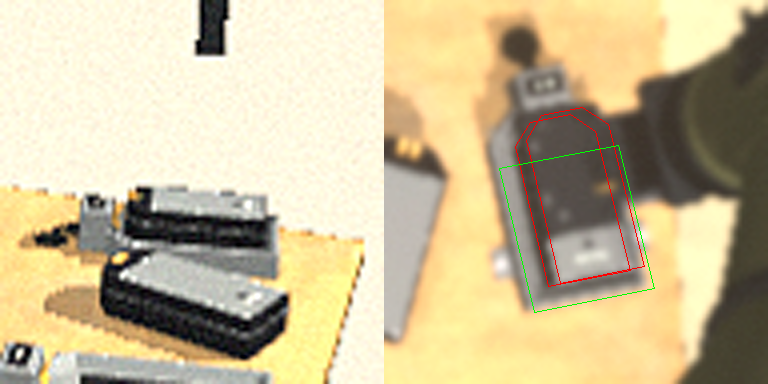

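View pics/q3.png

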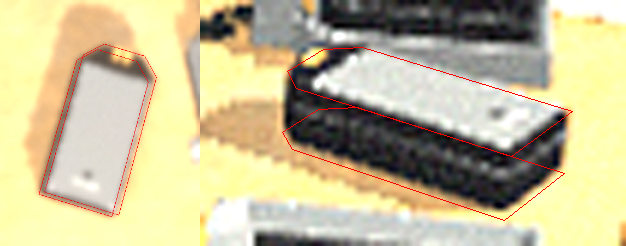

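```bash
python3 - <<'E'
from h import *
for t in ('top','side'):
    im=cv2.imread(f'pics/f3{t}.png'); o=ortho(im,t,.033,.40,.58,-.385,-.255,.0005)
    f=o.astype(float); S=(f.max(2)-f.min(2))/np.maximum(f.max(2),20); V=f.mean(2)
    m=((S<.22)&(V>(60 if t=='top' else 75))).astype(np.uint8); m=cv2.morphologyEx(m,cv2.MORPH_OPEN,np.ones((9,9)))
    n,l,s,c=cv2.connectedComponentsWithStats(m); 
    k=l[int((.58-.495)/.0005),int((-.255+.32)/.0005)]; k=k or 1+s[1:,4].argmax()
    pts=np.argwhere(l==k)[:,::-1].astype(np.float32); (cx,cy),wh,a=cv2.minAreaRect(pts)
    xy=np.c_[.58-pts[:,1]*.0005,-.255-pts[:,0]*.0005]; w,v=np.linalg.eigh(np.cov(xy.T)); ax=v[:,1]*np.sign(v[0,1])
    print(t,'panel centre',.58-cy*.0005,-.255-cx*.0005,np.array(wh)*.0005,a,'mean',xy.mean(0),'yaw',np.arctan2(ax[1],ax[0]))
    cv2.imwrite(f'pics/o_{t}.png',np.hstack([cv2.convertScaleAbs(o,alpha=1.8),cv2.cvtColor((l==k).astype(np.uint8)*255,cv2.COLOR_GRAY2BGR)]))
a=np.hstack([cv2.imread('pics/o_top.png'),cv2.imread('pics/o_side.png')]); cv2.imwrite('pics/o.png',cv2.resize(a,(800,int(800*a.shape[0]/a.shape[1]))))
E
```

```text
top panel centre 0.4862098541259765 -0.31431130981445315 [0.05913006 0.11198719] 17.969139099121094 mean [ 0.48597816 -0.3145798 ] yaw -0.31803912671954654
side panel centre 0.48732885742187493 -0.32425186920166016 [0.06555276 0.11056446] 18.53424644470215 mean [ 0.48826894 -0.3225093 ] yaw -0.3463536153466068
```

View pics/o.png

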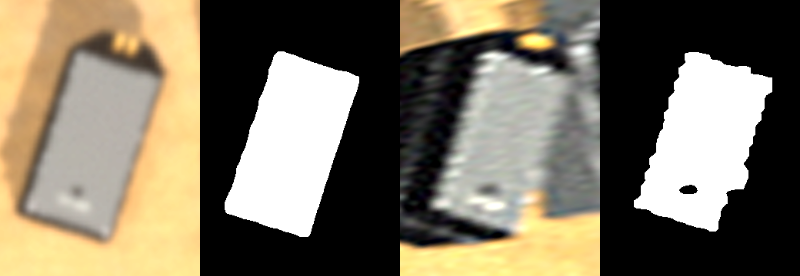

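```bash
python3 -c "
from h import *
st(); go(.4945,-.319,.09,-.32)"
```

```text
t 26.9 tcp [ 0.5161 -0.4439  0.175 ] head 0.1873 zaxis [-0.001  0.    -1.   ] open 0.843 F [ 0.5 -0.4 -1.2]
d mm [   2.1 -126.7   85. ] w [-2.000e-02  5.000e-02  2.906e+01]
```

Emit:
carry_out([
  [0,-0.025,0,0,0,5],
  [0.001,-0.06,0,0,0,11],
  [0.001,-0.095,0.01,0,0,18],
  [0.002,-0.12,0.03,0,0,24],
  [0.002,-0.127,0.055,0,0,29],
  [0.002,-0.127,0.075,0,0,29],
  [0.002,-0.127,0.085,0,0,29],
  [0.002,-0.127,0.085,0,0,29],
  [0.002,-0.127,0.085,0,0,29],
], fingers=0)

```text
clock: 27.8
tool_pos: [0.4948, -0.3196, 0.0902]
eef_rot: [0.987, -0.159, -0.0, 0.0]
contact_force: [-0.5, -0.5, 0.6]
opening: 0.998
```

```bash
python3 -c "
from h import *
for i in range(4): p=r.snapshot('side')
st(); go(.4945,-.319,.0145,-.32)
cv2.imwrite('pics/g5.png',cv2.resize(cv2.convertScaleAbs(p['img'][120:250,270:400],alpha=2),(520,520)))"
```

```text
t 28.0 tcp [ 0.4953 -0.3197  0.0911] head -0.3194 zaxis [ 0.002 -0.001 -1.   ] open 0.999 F [0.3 1.3 0.3]
d mm [-1.1 -0.5 76.6] w [ 0.02 -0.1   0.03]
```

View pics/g5.png

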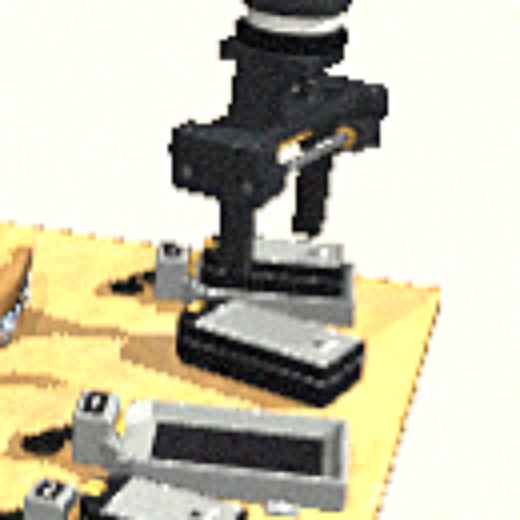

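Emit:
carry_out([
  [-0.001,0,0.02,0,0,0],
  [-0.001,0,0.045,0,0,0],
  [-0.001,0,0.06,0,0,0],
  [-0.001,0,0.07,0,0,0],
  [-0.001,0,0.075,0,0,0],
  [-0.001,0,0.076,0,0,0],
  [-0.001,0,0.076,0,0,0],
])

```text
clock: 28.7
tool_pos: [0.4943, -0.3191, 0.0147]
eef_rot: [0.987, -0.159, 0.0, 0.0]
contact_force: [0.2, 0.5, -0.1]
opening: 0.998
```

Emit:
carry_out([
  [0,0,0,0,0,0],
  [0,0,0,0,0,0],
  [0,0,0,0,0,0],
  [0,0,0,0,0,0],
  [0,0,0,0,0,0],
  [0,0,0,0,0,0],
  [0,0,0,0,0,0],
  [0,0,0,0,0,0],
], fingers=255, grip_force=45)

```text
clock: 29.5
tool_pos: [0.4942, -0.3187, 0.0145]
eef_rot: [0.987, -0.159, 0.0, -0.0]
contact_force: [0.1, 1.1, 5.0]
opening: 0.697
```

Emit:
carry_out([
  [0,0,-0.005,0,0,0],
  [0,0,-0.015,0,0,0],
  [0,0,-0.035,0,0,0],
  [0,0,-0.06,0,0,0],
  [0,0,-0.08,0,0,0],
  [0,0,-0.09,0,0,0],
  [0,0,-0.09,0,0,0],
  [0,0,-0.09,0,0,0],
])

```text
clock: 30.3
tool_pos: [0.4933, -0.3184, 0.1036]
eef_rot: [0.987, -0.159, -0.001, -0.0]
contact_force: [0.2, 1.0, -6.6]
opening: 0.703
```

```bash
python3 -c "
from h import *
p=r.snapshot('side')
st(); go(.4885,-.172,.105,.146)
cv2.imwrite('pics/g6.png',cv2.resize(cv2.convertScaleAbs(p['img'][100:250,260:410],alpha=2),(520,520)))"
```

```text
t 30.35 tcp [ 0.4931 -0.3183  0.1032] head -0.3189 zaxis [-0.002  0.001 -1.   ] open 0.695 F [-0.6 -0.3 -6.2]
d mm [ -50.2 -137.5   -1.7] w [ -0.05   0.12 -26.64]
```

View pics/g6.png

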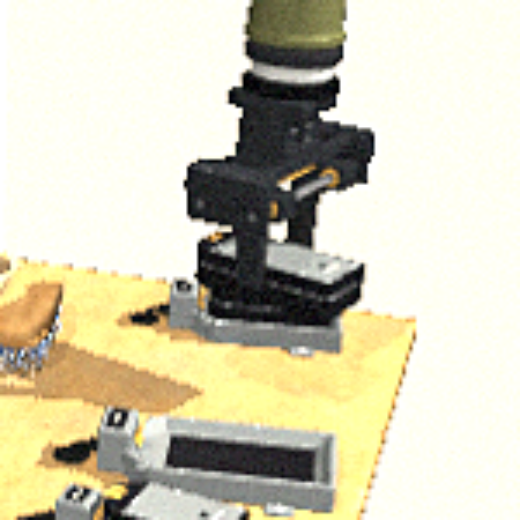

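Emit:
carry_out([
  [-0.004,-0.01,0,0,0,-2],
  [-0.01,-0.028,0,0,0,-5],
  [-0.018,-0.05,0,0,0,-9],
  [-0.026,-0.072,0,0,0,-14],
  [-0.034,-0.094,0,0,0,-19],
  [-0.042,-0.116,0,0,0,-23],
  [-0.048,-0.131,0,0,0,-25.5],
  [-0.05,-0.1375,0,0,0,-26.6],
  [-0.05,-0.1375,0,0,0,-26.6],
  [-0.05,-0.1375,0,0,0,-26.6],
])

```text
clock: 31.35
tool_pos: [0.4896, -0.1738, 0.1042]
eef_rot: [0.997, 0.072, 0.0, 0.001]
contact_force: [-1.0, 0.1, -7.2]
opening: 0.699
```

Emit:
carry_out([
  [0,0,0.01,0,0,0],
  [0,0,0.025,0,0,0],
  [0,0,0.036,0,0,0],
  [0,0,0.042,0,0,0],
  [0,0,0.043,0,0,0],
  [0,0,0.043,0,0,0],
  [0,0,0.043,0,0,0],
])

```text
clock: 32.05
tool_pos: [0.4899, -0.1727, 0.0616]
eef_rot: [0.997, 0.073, 0.0, 0.0]
contact_force: [0.2, 0.0, -5.7]
opening: 0.698
```

```bash
python3 chk.py xl .0145 k1; python3 -c "
from h import *
st(); go(.4885,-.172,.03,.146)"
```

```text
t 32.05 tcp [ 0.4899 -0.1727  0.0616] head 0.1452 zaxis [ 0.001 -0.    -1.   ] open 0.698 F [ 0.2  0.  -5.7]
top pack_xl [(array([ 0.5171, -0.4451,  0.0136]), 0.49)]
side pack_xl [(array([ 0.4864, -0.1754,  0.0446]), 0.67), (array([ 0.5001, -0.0341,  0.0123]), 0.19)]
t 32.25 tcp [ 0.4898 -0.1726  0.0616] head 0.1453 zaxis [ 0.001 -0.    -1.   ] open 0.7 F [-0.9 -0.5 -5.5]
d mm [-1.2 -0.8 31.6] w [ 0.02 -0.04 -0.04]
```

View pics/k1.png

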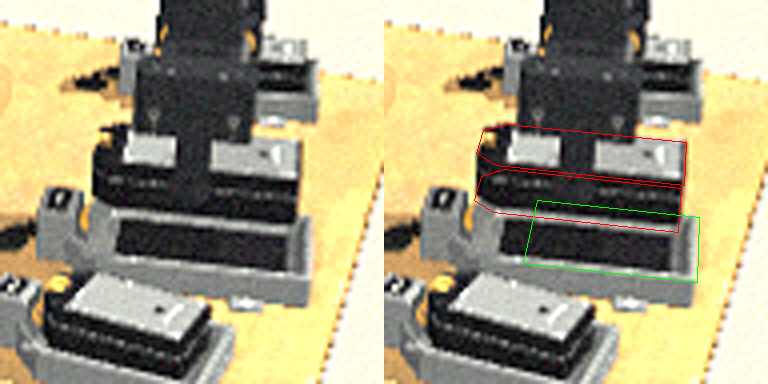

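View pics/k1_t.png

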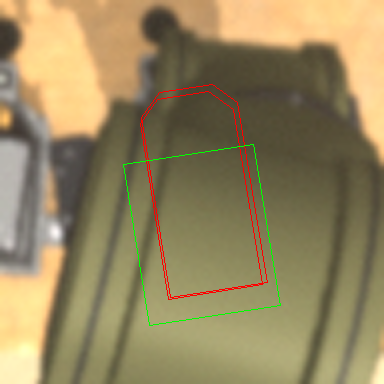

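Emit:
carry_out([
  [-0.001,-0.0008,0.004,0,0,0],
  [-0.001,-0.0008,0.01,0,0,0],
  [-0.001,-0.0008,0.016,0,0,0],
  [-0.001,-0.0008,0.022,0,0,0],
  [-0.001,-0.0008,0.027,0,0,0],
  [-0.001,-0.0008,0.03,0,0,0],
  [-0.001,-0.0008,0.032,0,0,0],
  [-0.001,-0.0008,0.034,0,0,0],
  [-0.001,-0.0008,0.035,0,0,0],
  [-0.001,-0.0008,0.035,0,0,0],
])

```text
clock: 33.25
tool_pos: [0.4885, -0.1719, 0.0265]
eef_rot: [0.997, 0.073, 0.0, 0.0]
contact_force: [-1.0, -0.1, -3.2]
opening: 0.7
```

```bash
python3 chk.py xl .0145 k2; python3 -c "
from h import *
st()"
```

```text
t 33.25 tcp [ 0.4885 -0.1719  0.0265] head 0.1453 zaxis [ 0. -0. -1.] open 0.7 F [-1.  -0.1 -3.2]
top pack_xl [(array([ 5.170e-01, -4.397e-01, -5.000e-04]), 0.6)]
side pack_xl [(array([ 0.4855, -0.1744,  0.0113]), 0.93)]
t 33.45 tcp [ 0.4885 -0.1719  0.0265] head 0.1452 zaxis [ 0. -0. -1.] open 0.701 F [-1.1  0.3 -0. ]
```

View pics/k2.png

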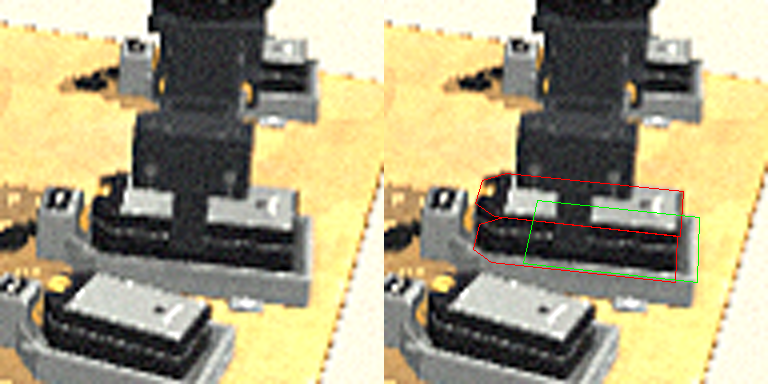

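Emit:
carry_out([
  [0,0,0.0007,0,0,0],
  [0,0,0.0007,0,0,0],
  [0,0,0.0007,0,0,0],
])

```text
clock: 33.75
tool_pos: [0.4886, -0.1719, 0.0265]
eef_rot: [0.997, 0.073, 0.0, 0.0]
contact_force: [-2.1, 0.9, 8.4]
opening: 0.702
```

Emit:
carry_out([
  [0,0,0,0,0,0],
  [0,0,0,0,0,0],
  [0,0,0,0,0,0],
  [0,0,0,0,0,0],
  [0,0,0,0,0,0],
], fingers=20)

```text
clock: 34.25
tool_pos: [0.4886, -0.172, 0.0254]
eef_rot: [0.997, 0.073, 0.0, 0.0]
contact_force: [-0.4, -0.2, -0.7]
opening: 0.921
```

Emit:
carry_out([
  [0,0,-0.01,0,0,0],
  [0,0,-0.04,0,0,0],
  [0,0,-0.08,0,0,0],
  [0,0,-0.13,0,0,0],
  [-0.03,0,-0.18,0,0,0],
  [-0.07,0,-0.2,0,0,0],
  [-0.11,0,-0.2,0,0,0],
  [-0.14,0,-0.2,0,0,0],
  [-0.14,0,-0.2,0,0,0],
  [-0.14,0,-0.2,0,0,0],
])

```text
clock: 35.25
tool_pos: [0.3501, -0.1924, 0.2262]
eef_rot: [0.997, 0.072, 0.001, 0.0]
contact_force: [0.3, 0.1, 0.6]
opening: 0.924
```

```bash
cat > fin.py <<'E'
from pile import *
from chk0 import CP
E
python3 - <<'E'
from h import *
st()
for n in('top','side'):
    p=r.snapshot(n); cv2.imwrite(f'pics/z{n}.png',p['img'])
    for l in ('pack_xl','pack_l','dosing_cup','scrub_brush'): print(n,l,[(np.round(d['xyz'],4),round(d['p'],2)) for d in r.spot_point(p,l)[:4]])
a=cv2.imread('pics/ztop.png')[195:300,170:430]; b=cv2.imread('pics/zside.png')[160:320,230:390]
cv2.imwrite('pics/z1.png',cv2.resize(cv2.convertScaleAbs(a,alpha=1.8,beta=20),None,fx=3,fy=3,interpolation=cv2.INTER_CUBIC))
cv2.imwrite('pics/z2.png',cv2.resize(cv2.convertScaleAbs(b,alpha=1.8,beta=20),None,fx=3.7,fy=3.7,interpolation=cv2.INTER_CUBIC))
E
```

```text
t 35.25 tcp [ 0.3501 -0.1924  0.2262] head 0.1445 zaxis [ 0.001 -0.001 -1.   ] open 0.924 F [0.3 0.1 0.6]
top pack_xl [(array([ 0.4895, -0.1719,  0.01  ]), 0.62)]
top pack_l [(array([ 0.5181, -0.4414,  0.0126]), 0.96), (array([ 0.4971, -0.0354,  0.0144]), 0.74), (array([0.5245, 0.1203, 0.0115]), 0.68)]
top dosing_cup [(array([ 5.210e-01,  2.411e-01, -5.000e-04]), 0.95)]
top scrub_brush [(array([ 0.7117, -0.3355, -0.0025]), 0.85)]
side pack_xl [(array([ 0.4844, -0.1747,  0.0097]), 0.62)]
side pack_l [(array([ 0.5012, -0.0337,  0.0117]), 0.72), (array([0.5239, 0.1186, 0.0172]), 0.64)]
side dosing_cup [(array([ 5.226e-01,  2.440e-01, -1.000e-04]), 0.91)]
side scrub_brush [(array([ 7.124e-01, -3.327e-01, -1.000e-04]), 0.6), (array([ 0.4874, -0.1672, -0.0008]), 0.56)]
```

View pics/z1.png

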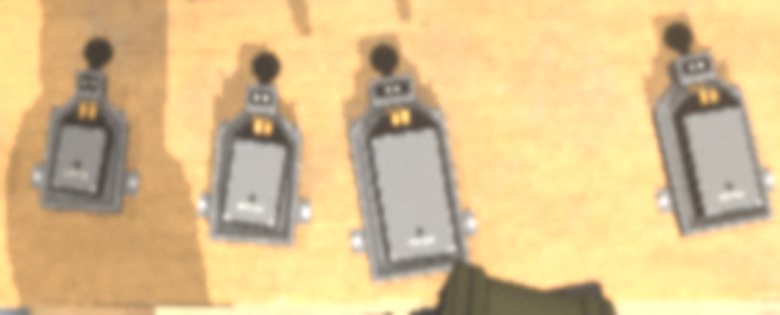

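View pics/z2.png

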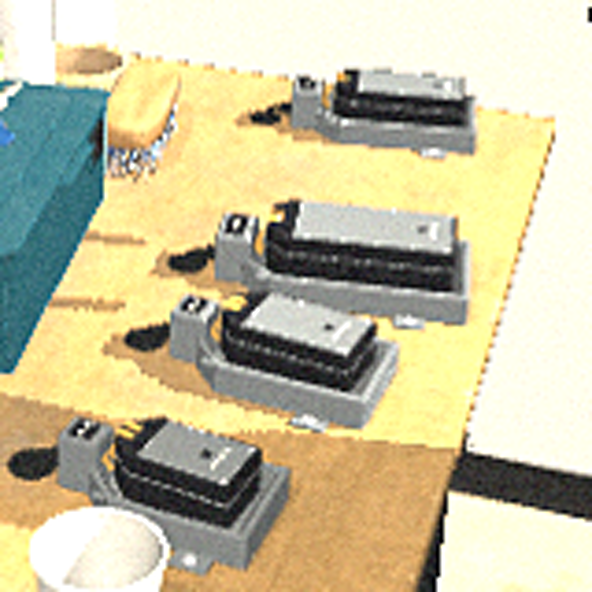

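```bash
python3 - <<'E'
from h import *
CT={'s':(.5231,.1176,-.0843),'m':(.5003,-.0354,-.0871),'xl':(.4878,-.1701,.1477),'l':(.5174,-.4435,.1878)}
im=cv2.imread('pics/ztop.png')
for k,(x,y,t) in CT.items():
    H=.012+PK[k][2]; x1,y1=x+.09,y+.06; q=.0005
    o=ortho(im,'top',H,x-.09,x1,y-.06,y1,q); f=o.astype(float); S=(f.max(2)-f.min(2))/np.maximum(f.max(2),20); V=f.mean(2)
    L,W,_=PK[k]; c=(int((.09+.007)/q),int(.06/q))
    ref=np.median(V[c[0]-20:c[0]+20,c[1]-15:c[1]+15])
    X,Y=x1-np.arange(o.shape[0])[:,None]*q,y1-np.arange(o.shape[1])[None]*q
    dx,dy=X-x,Y-y; lx=dx*np.cos(t)+dy*np.sin(t); ly=-dx*np.sin(t)+dy*np.cos(t)
    # mean dark border: V profile across ly and lx
    lo=lambda a,m,bins:[np.mean(V[m&(abs(a-b)<.0005)]) for b in bins]
    b=np.arange(-.042,.0421,.002); pr=lo(ly,(abs(lx+.005)<L*.25),b); print(k,'ref',ref.round(0),'y:',' '.join(f'{int(v)}' for v in pr))
    m=((V>.82*ref)&(S<.25)&(abs(ly)<W/2+.004)&(lx>-L/2-.006)&(lx<L/2-.008)).astype(np.uint8); m=cv2.morphologyEx(m,cv2.MORPH_OPEN,np.ones((9,9)))
    n,l,s,_=cv2.connectedComponentsWithStats(m); kk=l[c] or 1+s[1:,4].argmax(); M=l==kk
    A=np.c_[lx[M],ly[M]]; w,v=np.linalg.eigh(np.cov(A.T)); ax=v[:,1]*np.sign(v[0,1])
    print(k,'panel c local mm',(A.mean(0)*1000).round(1),'ext',((np.percentile(A,99,0)-np.percentile(A,1,0))*1000).round(1),'dyaw',round(np.arctan2(ax[1],ax[0]),3))
    cv2.imwrite(f'pics/w_{k}.png',np.hstack([cv2.convertScaleAbs(o,alpha=1.8)[:358,:238],cv2.cvtColor(M.astype(np.uint8)*200,cv2.COLOR_GRAY2BGR)[:358,:238]]))
cv2.imwrite('pics/w.png',cv2.resize(np.hstack([cv2.imread(f'pics/w_{k}.png')[:358] for k in CT]),(800,150)))
E
```

```text
s ref 70.0 y: 61 57 57 57 54 50 48 44 38 32 34 44 57 66 70 70 71 72 72 71 70 68 68 70 71 72 72 71 70 67 61 53 49 52 60 66 69 72 75 77 77 77 77
s panel c local mm [-8.8  0.5] ext [51.3 37.1] dyaw -0.065
m ref 95.0 y: 93 90 87 83 73 61 55 55 56 61 74 86 93 95 95 96 96 96 95 95 93 91 91 93 95 96 96 96 95 95 93 86 73 60 53 54 62 72 81 82 80 84 93
m panel c local mm [-8.6  0.2] ext [66.9 43.3] dyaw -0.057
xl ref 95.0 y: 94 89 80 67 57 58 72 86 93 95 95 95 95 94 95 95 94 94 94 94 94 94 95 95 95 95 95 95 95 95 95 95 94 88 75 59 55 63 72 74 74 77 82
xl panel c local mm [-8.1 -1.9] ext [103.9  53.9] dyaw 0.008
l ref 94.0 y: 118 116 114 109 102 92 81 75 78 85 91 93 93 93 93 93 93 93 93 92 92 91 92 93 93 93 93 93 93 93 93 91 85 72 54 39 34 38 50 64 74 79 80
l panel c local mm [-10.1  -1.7] ext [84.7 51.3] dyaw -0.032
```

View pics/w.png

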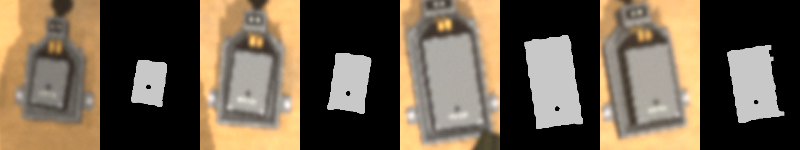

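```bash
python3 - <<'E'
from h import *
CT={'s':(.5231,.1176,-.0843),'m':(.5003,-.0354,-.0871),'xl':(.4878,-.1701,.1477),'l':(.5174,-.4435,.1878)}
def line(img,cam,z,x,y,t,xs,ya,yb):
    # per lx, sample V along ly from ya to yb; find max |gradient|
    n=80; l=np.linspace(ya,yb,n); out=[]
    V=cv2.GaussianBlur(img.astype(np.float32).mean(2),(0,0),.5)
    for a in xs:
        X=x+a*np.cos(t)-l*np.sin(t); Y=y+a*np.sin(t)+l*np.cos(t)
        uv=proj(np.c_[X,Y,0*X+z],cam).astype(np.float32)
        v=cv2.remap(V,uv[:,:1],uv[:,1:],cv2.INTER_CUBIC)[:,0]; g=np.abs(np.gradient(v)); g[g<.5*g.max()]=0
        out.append((g*l).sum()/g.sum())
    p=np.polyfit(xs,out,1); res=np.array(out)-np.polyval(p,xs); k=abs(res)<2*res.std()+1e-4; p=np.polyfit(xs[k],np.array(out)[k],1)
    return p[0],p[1],res.std()
for cam in('top','side'):
  im0,im1=cv2.imread(f'pics/{cam}0.png'),cv2.imread(f'pics/z{cam}.png')
  for k,(x,y,t) in CT.items():
    L,W,H=PK[k]; Wc=CH[k][1]; z=.012+H
    xs=np.linspace(-L/2+.006,L/2-.022,40); hw=W/2-.0025
    a=line(im1,cam,z,x,y,t,xs,hw-.006,hw+.004); b=line(im1,cam,z,x,y,t,xs,-hw+.006,-hw-.004)
    pw=Wc/2-.038/2
    c=line(im0,cam,.012,x,y,t,np.linspace(-L/2+.012,L/2-.03,40),.0,W/2+.002); d=line(im0,cam,.012,x,y,t,np.linspace(-L/2+.012,L/2-.03,40),0,-W/2-.002)
    f=lambda q:f'{q[0]:.3f} {q[1]*1000:.1f} ({q[2]*1000:.1f})'
    print(cam,k,'panel',f(a),'|',f(b),'  bay pad',f(c),'|',f(d))
E
```

```text
top s panel -0.056 18.3 (0.2) | -0.069 -19.5 (0.3)   bay pad 0.009 18.2 (0.2) | 0.002 -18.5 (0.2)
top m panel -0.060 21.7 (0.4) | -0.071 -22.4 (0.4)   bay pad -0.001 21.7 (0.2) | 0.009 -20.6 (0.1)
top xl panel -0.005 26.7 (0.4) | 0.006 -29.7 (0.4)   bay pad 0.003 27.7 (0.1) | 0.003 -26.7 (0.1)
top l panel -0.022 24.9 (0.3) | -0.013 -25.5 (0.5)   bay pad -0.003 24.9 (0.2) | -0.003 -23.5 (0.2)
side s panel -0.068 15.7 (0.3) | -0.038 -21.8 (2.0)   bay pad 0.008 15.7 (0.4) | 0.005 -22.9 (0.3)
side m panel -0.041 19.2 (0.4) | -0.036 -24.9 (1.1)   bay pad 0.014 15.8 (0.5) | 0.009 -24.8 (0.4)
side xl panel 0.004 24.9 (0.3) | -0.013 -30.6 (1.7)   bay pad -0.003 17.3 (0.8) | 0.005 -30.4 (0.3)
side l panel -0.007 22.1 (1.1) | 0.001 -26.1 (2.7)   bay pad -0.079 13.8 (8.3) | -0.024 -18.1 (4.3)
```

```bash
python3 - <<'E'
from h import *
CT={'s':(.5231,.1176,-.0843),'m':(.5003,-.0354,-.0871)}
rows=[]
for cam in('top','side'):
  im=cv2.imread(f'pics/z{cam}.png'); row=[]
  for k,(x,y,t) in CT.items():
    L,W,H=PK[k]
    for yaw in(t,t-.065):
      f=8 if cam=='top' else 6; c=proj(np.array([[x,y,.03]]),cam)[0]; w=100/f*1.0
      u0,v0=int(c[0]-w),int(c[1]-1.5*w if cam=='top' else c[1]-w)
      I=cv2.resize(cv2.convertScaleAbs(im[v0:v0+int(3*w if cam=='top' else 2*w),u0:u0+int(2*w)],alpha=1.9,beta=15),None,fx=f,fy=f,interpolation=cv2.INTER_CUBIC)
      if cam=='side': x_,y_=x,y-.0025
      else: x_,y_=x,y
      for poly,z,col in((rect(-L/2+.0016,L/2-.0158,W-.004),.012+H,(0,0,255)),):
        P=prism(x_,y_,yaw,poly,z,z)[:len(poly)]; P[:,:2]-=.002*np.array([np.cos(yaw),np.sin(yaw)])
        cv2.polylines(I,[np.round((proj(P,cam)-[u0,v0]+.5)*f).astype(int)],True,col,1)
      row.append(cv2.resize(I,(200,300 if cam=='top' else 200)))
  rows.append(np.hstack(row))
cv2.imwrite('pics/yawchk.png',np.vstack(rows))
E
```

```text
(no output)
```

View pics/yawchk.png

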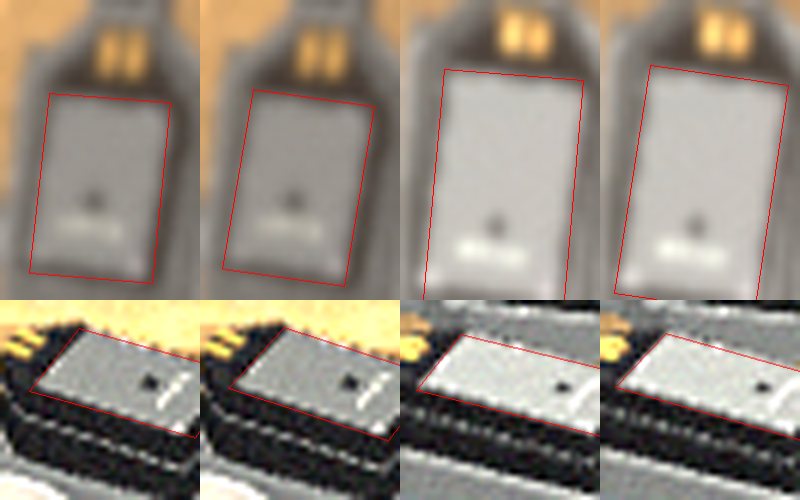

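```bash
python3 -c "
from h import *
st(); print(r.finish_job())"
```

```text
t 35.75 tcp [ 0.3502 -0.192   0.2254] head 0.1457 zaxis [-0.  0. -1.] open 0.923 F [ 1.4  0.5 -0.1]
the job is handed in; nothing more can be done
None
```

I took the pile apart from the top (s, m, l, xl) and set each pack into its own charger with the terminals towards the contact block. I handed the job in at about 36 s; no verdict was reported.

**Seating:** each pack was lowered to floor contact before release: the wrist force rose at the height expected for the bay floor. The last pictures show all four packs lying flat in their bays, the cup and brush where they started, and the arm clear.

**Position:** measured against the bays in the top view, the packs are off by about 2 mm across. Lengthwise they are off by about 1–3 mm. The limit is 8 mm.

**Alignment (limit about 0.09 rad):**

| Pack | Turn relative to its bay |
|---|---|
| xl | about 0 rad |
| l | about 0.02 rad |
| s | about 0.06 rad |
| m | about 0.05–0.06 rad |

- **Weakest point:** the turns of s and m do not agree with the gripper heading at release, which was lined up with the bay. I did not find out why.
- **Why I left them:** both readings are within the limit. By my calculation the bay walls hold a pack on the floor to about 0.08 rad (s) and 0.064 rad (m).

**Camera disagreement:** the two cameras differed by 1–4 mm in y on the chargers, so I used values between them.

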